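# Load salvaged capacitors label-up into the label-camera tray

## Robot

A 6-joint arm with a two-finger parallel gripper is mounted at the origin on the work surface. World frame = base frame: x ahead of the robot, y to its left, z up, the work surface at z = 0. Lengths are in m, angles in degrees, forces in N, time in s.
With the tool pointing down it reaches from about 0.4 to 0.825 m from the base axis. Payload 7 kg.
Tool frame: the origin (TCP) lies between the finger pads; the fingertips stand 22 mm ahead of it and the grasp point (between the pads) lies 3 mm ahead of it; z points along the fingers, y is the line along which they close (so a half turn about z gives the same grasp; the last joint's range is limited). The gripper opens to 88 mm and grips with 3 to 60 N. Pads are 19 mm wide; open, the fingers measure 130 mm over their backs; the gripper's body (78 mm by 193 mm) begins 47 mm behind the grasp point.
Start: joints at [-50.644, 20.546, 0.682, 0, -70.136, -16.507], TCP at [0.262, -0.622, 0.225] pointing down, gripper open.
Joint ranges: [-176.03, 176.03], [-82.01, 121.73], [-58.28, 71.71], [-173.87, 95.51], [-174.79, -0.11], [-173.66, 173.66]. Speed limits (degrees/s): [136.94, 136.94, 172.46, 180, 180, 180].

## Interface

Orientations are given as [roll, pitch, yaw] about the fixed x, y, z axes, in that order (R = Rz(yaw) Ry(pitch) Rx(roll)).
In Python, from plant import r, vision gives the robot as it stands.
- The arm moves only by the shell command python3 -m pendant 'ROWS' [FORCE]. ROWS is JSON, a list that holds one entry, the list of rows, each a list of 7 numbers: the shift along the tool's x, y, z scaled (see below), then the turn, a rotation vector about the tool's x, y, z scaled (see below), then the opening, from -1 (shut) to 1 (fully open). In form: [[[x, y, z, wx, wy, wz, fingers], ...]]. A call has exactly 8 rows; each row shifts and turns the commanded pose from where the row before left it, along the tool's axes as they then stand; what a row does not reach is not made up. The controller multiplies each number of a shift by 20 mm and each number of a turn by 4 degrees. A row lasts 1/10 s, in which the tool goes at most 50 mm and 8.59 degrees, less where a joint would pass 70% of its speed; a pose out of reach is approached as far as the arm can. A call with a number of a shift or a turn outside -1 to 1 is refused whole. A call with a gripper value outside its range is refused whole. The fingers move at their own pace and stop on an object; FORCE is the grip in N (left out, the last holds). Time passes only in rows, so rows that do not move let the fingers close, or fill a call up. It gives the time, the measured TCP pose, the force, the opening and the grip force at its end, in the units of the state.
- r.get_state(): the state, without advancing time (a new reading comes with each control period).
- vision.capture(name): name is "side" or "top"; returns a dict with "frame" (420x560x3 uint8, blue, green, red), "depth" (420x560 float32, m along the optical axis (not along the pixel's ray), 0 where there is no reading), "camera_matrix" (3x3 intrinsics, pixels), "k1" (the pictures are not rectified: a ray, as slopes to the right and down, at radius r is drawn at 1 + k1 r^2 times it, then the intrinsics apply), "extrinsics" (4x4, takes a point from world to camera coordinates). Camera axes: x right, y up, looking along -z (the intrinsics and any distortion apply to the point x, -y, -z); pixel columns grow to the right and rows downward; lengths in m; the calibration is good to about 2 mm. A picture is of the moment at which its call begins.
- r.close_job(): hands the job in; it is judged then, once.
The state is a dict: "time_s": time; "joints": joint angles; "qd": joint speeds; "joint_torque": joint torques, N m; "tcp_pos": TCP position; "eef_rot": TCP orientation; "contact_force": force on the tool from outside, world axes, zero at the start; "moment": the same for the moment, N m; "gripper_width": finger opening in m; "gripper_force": force on a finger pad.
Only numpy, scipy, OpenCV 4.12 (cv2) and the standard library are available. Lean on these libraries where they do the work, as an engineer would, in place of code of your own. Each camera call takes 0.05 s, during which the arm holds its last target. There are 200 camera calls.

## Task

The label camera has to read the capacitors on the mat. First clear the scrap heat sinks from in front of the station into the carton and then pull the sample tray fully out; lay every capacitor in a cradle of its own with its white label facing up (the labels are turned away now: rolling a capacitor over on the mat brings its label up). When all are loaded, push the tray fully in under the hood with the capacitors still label up, and leave the other things on the bench where they are.

Things in the scene. Friction and masses are not known exactly. Their poses are not given: they have to be found in the camera images.
- cap1: Blue can capacitor, 51 mm diameter, 100 mm long, 6 mm terminals at one end, 0.26 kg; may be absent. Origin: on its axis, mid-length; x along the axis to the terminals; z out through the middle of its white bar-coded label (90 deg of the girth; pale stripe on the other side). Starts lying on the 2 mm mat, axis roughly along y, label 1.8 to 2.8 rad from up. Rolls easily, 25.5 mm per rad, soon stops.
- cap2: Blue can capacitor, 51 mm diameter, 100 mm long, 6 mm terminals at one end, 0.26 kg; may be absent. Origin: on its axis, mid-length; x along the axis to the terminals; z out through the middle of its white bar-coded label (90 deg of the girth; pale stripe on the other side). Starts lying on the 2 mm mat, axis roughly along y, label 1.8 to 2.8 rad from up. Rolls easily, 25.5 mm per rad, soon stops.
- cap3: Blue can capacitor, 51 mm diameter, 100 mm long, 6 mm terminals at one end, 0.26 kg; may be absent. Origin: on its axis, mid-length; x along the axis to the terminals; z out through the middle of its white bar-coded label (90 deg of the girth; pale stripe on the other side). Starts lying on the 2 mm mat, axis roughly along y, label 1.8 to 2.8 rad from up. Rolls easily, 25.5 mm per rad, soon stops.
- sink1: Bright aluminium finned heat sink 1, scrap: a block 80 x 50 mm and 35 mm high with upright fins along its length; about 0.16 kg. Origin at the centre of its underside, x along its 80 mm length. It starts on the bench in front of the closed tray. May be absent.
- sink2: Black finned heat sink 2, scrap: a block 80 x 50 mm and 35 mm high with upright fins along its length; about 0.16 kg. Origin at the centre of its underside, x along its 80 mm length. It starts on the bench in front of the closed tray. May be absent.
- mat: Flat dark green bench mat, fixed, 300 mm along its x, 340 mm along its y, top 2 mm above the bench; the capacitors start on it. Origin at the centre of its underside.
- carton: Low open cardboard scrap carton, fixed, 200 x 200 mm outside, 5 mm walls, 75 mm high, flaps folded out; origin at the centre of its underside on the bench, sides along its x and y.
- station: Label-camera station, fixed: grey hood 330 mm wide, 220 deep, 208 high (243 at the camera on top), clear top. Origin on the bench below the middle of the hood's front face; x points into the hood, y across it. An opening 306 wide, 110 mm high below the front beam lets a sample tray slide out towards -x of this frame.
- tray (a joint): Sample tray (drawer): 0 = fully in, 0.16 m = fully out; 1.5 N friction, stays where left. White floor 14 mm above the bench; grey front panel 42 mm high, 300 mm wide, its front 38 mm before the hood's face when in. Three cradles side by side, 90 mm apart: pairs of blue rods (10 mm thick, 36 mm apart) along the sliding direction, between low cross lips 128 mm apart. A capacitor lies along a pair.
- tray_grip (a point): Grip point in the black upright pull lug at the middle of the tray's front: 16 mm thick across the tray, 40 mm long in the sliding direction, top 73 mm above the bench; the point is 55 mm above the bench, 58 mm before the hood's face when the tray is in, and moves with the tray. Axes as the station's.
- cradle0 (a point): Cradle at the end towards -y of the station: where the origin of a capacitor lies when it rests centred on this pair of rods (45 mm above the bench). x along the rods, into the hood. Moves with the tray.
- cradle1 (a point): Cradle in the middle: where the origin of a capacitor lies when it rests centred on this pair of rods (45 mm above the bench). x along the rods, into the hood. Moves with the tray.
- cradle2 (a point): Cradle at the end towards +y of the station: where the origin of a capacitor lies when it rests centred on this pair of rods (45 mm above the bench). x along the rods, into the hood. Moves with the tray.
- driver1: Screwdriver with black handle, 160 mm long, up to 30 mm thick, lying along its x; loose bystander, leave alone. Origin at the centre of its underside.
- driver2: Screwdriver with red handle, 140 mm long, up to 30 mm thick, lying along its x; loose bystander, leave alone. Origin at the centre of its underside.
- board: Green circuit board, 60 mm along its x, 110 mm along its y, with a black heat sink on it, 34 mm high; loose bystander, leave alone. Origin at the centre of its underside.
- transformer: Small transformer, 50 x 70 x 50 mm; loose bystander, leave alone. Origin at the centre of its underside.
- tape: Roll of yellow tape, 90 mm across, lying flat; loose bystander, leave alone. Origin at the centre of its underside.
- tin: White jar with steel lid, 68 mm across, 75 mm high; loose bystander, leave alone. Origin at the centre of its underside.

How it is judged (in metres and radians):
On the way, in this order (a step that is already met when the one before it is completed fails the run):
1. the heat sinks lie in the carton (x of sink1 in the frame of carton between -0.095 and 0.095 m and y of sink1 in the frame of carton between -0.095 and 0.095 m and height (world z) of each of sink1, sink2 below 0.07 m and x of sink2 in the frame of carton between -0.095 and 0.095 m and y of sink2 in the frame of carton between -0.095 and 0.095 m), for 0.2 s.
2. the sample tray is pulled fully out (value of joint tray above 0.15 m), for 0.2 s.
3. every capacitor lies in a cradle of the pulled-out tray, label up (((distance between cap1 and cradle0 below 0.02 m and z of cap1 in the frame of cradle0 between -0.008 and 0.008 m) or (distance between cap1 and cradle1 below 0.02 m and z of cap1 in the frame of cradle1 between -0.008 and 0.008 m) or (distance between cap1 and cradle2 below 0.02 m and z of cap1 in the frame of cradle2 between -0.008 and 0.008 m)) and angle between each of cap1, cap2, cap3's own z axis and vertical below 0.5 rad and linear speed of each of cap1, cap2, cap3 below 0.03 m/s and ((distance between cap2 and cradle0 below 0.02 m and z of cap2 in the frame of cradle0 between -0.008 and 0.008 m) or (distance between cap2 and cradle1 below 0.02 m and z of cap2 in the frame of cradle1 between -0.008 and 0.008 m) or (distance between cap2 and cradle2 below 0.02 m and z of cap2 in the frame of cradle2 between -0.008 and 0.008 m)) and ((distance between cap3 and cradle0 below 0.02 m and z of cap3 in the frame of cradle0 between -0.008 and 0.008 m) or (distance between cap3 and cradle1 below 0.02 m and z of cap3 in the frame of cradle1 between -0.008 and 0.008 m) or (distance between cap3 and cradle2 below 0.02 m and z of cap3 in the frame of cradle2 between -0.008 and 0.008 m)) and value of joint tray above 0.14 m), for 0.2 s.
At the end, for the whole second after the job is handed in: The tray is in (within 8 mm of fully home); every capacitor lies at rest on a cradle of its own (origin within 20 mm of the cradle's point, 8 mm in height), label within 0.5 rad of straight up; every heat sink is in the carton (all of step 1 and ((distance between cap1 and cradle0 below 0.02 m and z of cap1 in the frame of cradle0 between -0.008 and 0.008 m) or (distance between cap1 and cradle1 below 0.02 m and z of cap1 in the frame of cradle1 between -0.008 and 0.008 m) or (distance between cap1 and cradle2 below 0.02 m and z of cap1 in the frame of cradle2 between -0.008 and 0.008 m)) and angle between each of cap1, cap2, cap3's own z axis and vertical below 0.5 rad and linear speed of each of cap1, cap2, cap3 below 0.03 m/s and ((distance between cap2 and cradle0 below 0.02 m and z of cap2 in the frame of cradle0 between -0.008 and 0.008 m) or (distance between cap2 and cradle1 below 0.02 m and z of cap2 in the frame of cradle1 between -0.008 and 0.008 m) or (distance between cap2 and cradle2 below 0.02 m and z of cap2 in the frame of cradle2 between -0.008 and 0.008 m)) and ((distance between cap3 and cradle0 below 0.02 m and z of cap3 in the frame of cradle0 between -0.008 and 0.008 m) or (distance between cap3 and cradle1 below 0.02 m and z of cap3 in the frame of cradle1 between -0.008 and 0.008 m) or (distance between cap3 and cradle2 below 0.02 m and z of cap3 in the frame of cradle2 between -0.008 and 0.008 m)) and value of joint tray below 0.008 m); the robot touches nothing.
It fails at once if a bystander on the bench is shoved (more than 50 mm) (distance of any of driver1, driver2, board, transformer, tape, tin from where it was at the start of the episode above 0.05 m).
Of sink1, sink2 only 1 to 2 are there at a start; the rules pass over those that are not, and their reading is None.
Of cap1, cap2, cap3 only 2 to 3 are there at a start; the rules pass over those that are not, and their reading is None.
At some moment in a run one of cap1, cap2, cap3, sink1, sink2 may be knocked a few centimetres aside while the robot is not near it.
Once in a run the grip may slacken for a moment while it holds something.
It also fails if it takes over 210 s, if anything falls off the work surface, if the arm or the gripper's body presses on something with over 40 N, if the wrist force passes 120 N, or if a joint passes its speed limit or range.

## Working session

There is one attempt and no reset: what is moved stays moved. The work goes in short steps, Python scripts to look and compute and a shell command to move; the robot and the scene stay as the last step left them, time stands still between calls to the robot, and variables do not carry over. Pictures are saved under pics/ and viewed, at most 14 in all, crops included, and the job is handed in when it is done.

```bash
ls; mkdir -p pics; cat > h.py <<'E'
import numpy as np, cv2
from plant import r, vision
def cap(n):
    return vision.capture(n)
def pts(c):
    """world xyz per pixel from depth"""
    K=np.array(c["camera_matrix"]);k1=c["k1"];H,W=c["depth"].shape
    u,v=np.meshgrid(np.arange(W),np.arange(H))
    x=(u-K[0,2])/K[0,0];y=(v-K[1,2])/K[1,1]
    xx,yy=x.copy(),y.copy()
    for _ in range(8):
        s=1+k1*(xx**2+yy**2);xx=x/s;yy=y/s
    d=c["depth"]
    P=np.stack([xx*d,-yy*d,-d],-1)
    E=np.array(c["extrinsics"])
    Wp=(P-E[:3,3])@E[:3,:3]
    Wp[d<=0]=np.nan
    return Wp
E
python3 - <<'E'
from h import *
for n in("side","top"):
    c=cap(n);cv2.imwrite(f"pics/{n}0.png",c["frame"]);print(n,c["camera_matrix"],c["k1"],np.linalg.inv(c["extrinsics"])[:3].round(3))
    np.save(n+"0.npy",pts(c))
print(r.get_state())
E
```

```text
pics
side [[446.20087639   0.         278.79602952]
 [  0.         446.20087639 209.08038316]
 [  0.           0.           1.        ]] -0.12820001565268513 [[-0.723 -0.653  0.227  0.776]
 [ 0.691 -0.679  0.248  0.262]
 [-0.008  0.336  0.942  0.974]]
top [[470.87690202   0.         281.62172076]
 [  0.         470.87690202 203.74943766]
 [  0.           0.           1.        ]] -0.08458172181707597 [[-0.016  0.983 -0.181  0.36 ]
 [-1.    -0.019 -0.011  0.033]
 [-0.015  0.181  0.983  1.165]]
{'time_s': 0.1, 'joints': array([-5.06459974e+01,  2.05864238e+01,  6.38406942e-01, -1.75339499e-02,
       -7.01353271e+01, -1.65060321e+01]), 'qd': array([-0.0101624 , -0.13462425,  0.22111943, -0.01919402,  0.02752278,
        0.04632496]), 'joint_torque': array([-1.52619908e-03, -5.84163344e+01,  2.93750453e+01,  7.01546609e+00,
        1.01287573e-02, -7.40154110e-05]), 'tcp_pos': array([ 0.26188535, -0.62164558,  0.22392257]), 'eef_rot': array([ 1.79915407e+02, -7.87686719e-03, -1.57157994e+02]), 'contact_force': array([ 0.91922268, -0.27812233, -0.28874958]), 'moment': array([-0.0643119 ,  0.01285064, -0.00612971]), 'gripper_force': 0.0, 'gripper_width': 0.08747893611230524}
```

View pics/top0.png

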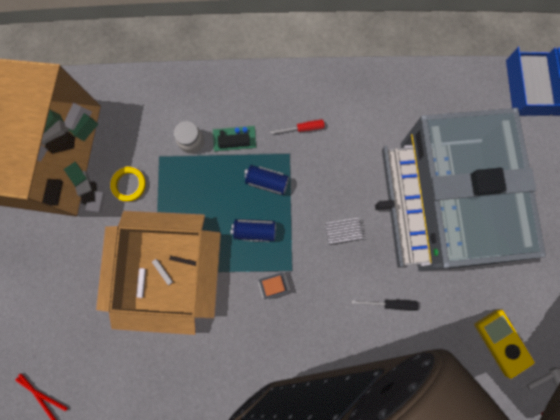

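View pics/side0.png

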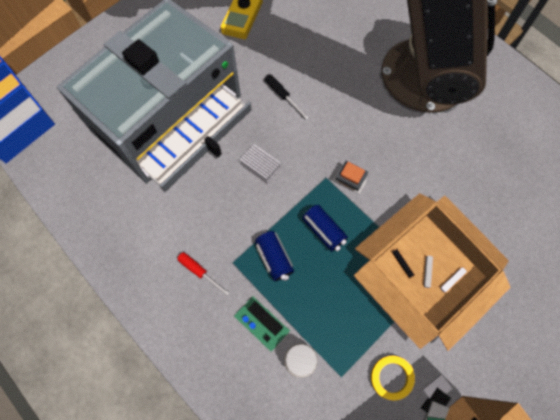

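```bash
python3 - <<'E'
from h import *
t=cv2.imread("pics/top0.png");s=cv2.imread("pics/side0.png")
a=cv2.resize(t[155:250,220:310],None,fx=5,fy=5,interpolation=cv2.INTER_CUBIC)[:475,:400]
b=cv2.resize(s[195:290,245:355],None,fx=4.3,fy=4.3,interpolation=cv2.INTER_CUBIC)
h=max(a.shape[0],b.shape[0]);im=np.zeros((h,800,3),np.uint8);im[:a.shape[0],:a.shape[1]]=a;b=b[:,:800-a.shape[1]];im[:b.shape[0],a.shape[1]:a.shape[1]+b.shape[1]]=b
cv2.imwrite("pics/caps0.png",im)
P=np.load("top0.npy");hsv=cv2.cvtColor(t,cv2.COLOR_BGR2HSV)
def rep(n,m,z0,z1,roi):
    M=np.zeros(m.shape,bool);M[roi[1]:roi[3],roi[0]:roi[2]]=1
    M&=m&(P[...,2]>z0)&(P[...,2]<z1);q=P[M]
    (cx,cy),(w,h),an=cv2.minAreaRect((q[:,:2]*1000).astype(np.float32))
    print(n,M.sum(),"mean",q.mean(0).round(4),"rect",round(cx),round(cy),round(w),round(h),round(an,1),"zmax",np.percentile(q[:,2],[5,95]).round(3))
al=np.ones(t.shape[:2],bool)
blue=(hsv[...,0]>100)&(hsv[...,0]<135)&(hsv[...,1]>100)
rep("capA",blue,.035,.07,(240,160,295,200));rep("capB",blue,.035,.07,(225,212,285,248))
rep("sink",al,.025,.05,(320,210,370,250));rep("lug",al,.06,.08,(370,190,398,220))
rep("carton rim",al,.06,.09,(95,200,225,340))
rep("hood top",al,.19,.22,(410,100,550,270)); rep("panel",al,.036,.046,(384,130,430,280))
rep("transf",al,.04,.06,(250,268,295,300));rep("tin",al,.06,.09,(165,110,205,160));rep("board",al,.015,.05,(205,118,262,155))
g=(hsv[...,0]>75)&(hsv[...,0]<100)&(hsv[...,1]>100);rep("mat",g,-.01,.01,(150,145,300,280))
# cradle rods
rep("rods",blue,.014,.03,(390,130,440,270))
q=P[195:215,372:396][...,:];print("bench z",np.nanmedian(P[300:330,250:330,2]))
E
```

```text
capA 670 mean [0.629  0.0828 0.0489] rect 632 83 100 47 71.6 zmax [0.041 0.055]
capB 678 mean [0.5022 0.113  0.0488] rect 506 113 100 46 85.8 zmax [0.039 0.055]
sink 400 mean [ 0.5013 -0.1023  0.0336] rect 501 -104 50 81 7.8 zmax [0.027 0.038]
lug 123 mean [ 0.5578 -0.2008  0.0713] rect 558 -201 16 40 3.2 zmax [0.065 0.076]
carton rim 4373 mean [0.4065 0.3369 0.0697] rect 408 340 261 263 87.3 zmax [0.061 0.077]
hood top 14598 mean [ 0.566  -0.3801  0.2007] rect 573 -384 331 223 4.0 zmax [0.197 0.208]
panel 433 mean [ 0.56   -0.2277  0.0411] rect 560 -243 322 81 1.5 zmax [0.037 0.045]
transf 325 mean [0.3723 0.069  0.0487] rect 372 69 50 59 16.5 zmax [0.041 0.053]
tin 488 mean [0.7409 0.276  0.074 ] rect 742 277 60 59 78.4 zmax [0.069 0.078]
board 431 mean [0.7394 0.1648 0.0306] rect 749 167 49 80 3.5 zmax [0.017 0.037]
mat 9339 mean [0.581  0.1757 0.0018] rect 570 193 321 335 0.1 zmax [-0.002  0.006]
rods 244 mean [ 0.5608 -0.2784  0.0242] rect 564 -278 222 37 3.8 zmax [0.02  0.028]
bench z -0.00039845797594407844
```

View pics/caps0.png

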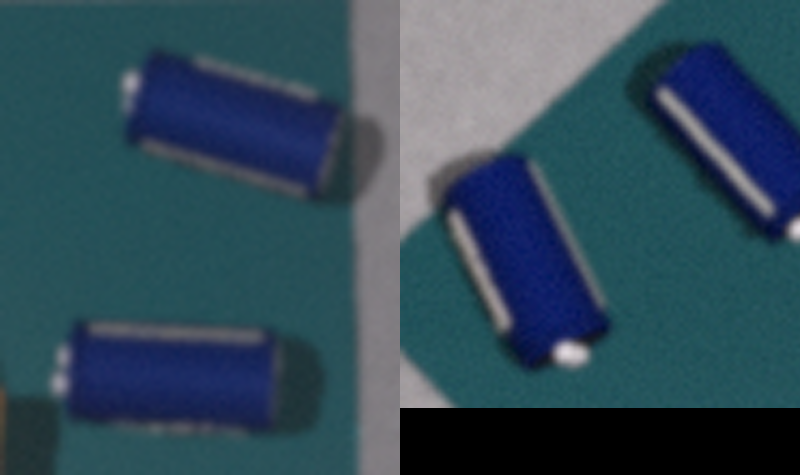

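```bash
cat >> h.py <<'E'
def rays(c):
    K=np.array(c["camera_matrix"]);k1=c["k1"];H,W=c["depth"].shape
    u,v=np.meshgrid(np.arange(W),np.arange(H));uv=np.stack([u,v],-1).reshape(-1,1,2).astype(float)
    n=cv2.undistortPoints(uv,K,np.array([k1,0,0,0.])).reshape(H,W,2)
    E=np.array(c["extrinsics"]);d=np.stack([n[...,0],-n[...,1],-np.ones((H,W))],-1)@E[:3,:3]
    return -E[:3,:3].T@E[:3,3],d
def fitcap(cs,x,y,zc=.0275,r=.0255,yaw=None):
    """axis from depth points of the views: search-free least squares on cylinder"""
    from scipy.optimize import least_squares
    Q=[]
    for c in cs:
        P=pts(c);hs=cv2.cvtColor(c["frame"],cv2.COLOR_BGR2HSV)
        m=(np.hypot(P[...,0]-x,P[...,1]-y)<.06)&(P[...,2]>zc+.002)&(P[...,2]<zc+.03)
        Q.append(P[m])
    Q=np.vstack(Q)
    if yaw is None: yaw=np.radians(80)
    def f(p):
        n=np.array([-np.sin(p[2]),np.cos(p[2])]);s=(Q[:,:2]-p[:2])@n
        return np.hypot(s,Q[:,2]-zc)-r
    def g(p):
        s=least_squares(f,p,loss="soft_l1",f_scale=.003)
        return s
    s=g([x,y,yaw]);p=s.x;a=np.array([np.cos(p[2]),np.sin(p[2])])
    l=(Q[:,:2]-p[:2])@a;lo,hi=np.percentile(l,[1,99]);p[:2]+=a*(lo+hi)/2
    return p,hi-lo,np.median(np.abs(s.fun))
def profile(c,p,zc=.0275,r=.0255,half=.03):
    """brightness (min channel) around the girth: dict deg->value; angle from up, + towards left of the axis (axis x up)"""
    o,d=rays(c);a=np.array([np.cos(p[2]),np.sin(p[2]),0]);n=np.array([-a[1],a[0],0])
    C=np.array([p[0],p[1],zc]);oo=np.array([(o-C)@n,o[2]-zc]);dd=np.stack([d@n,d[...,2]],-1)
    A=(dd**2).sum(-1);B=dd@oo;D=B*B-A*((oo**2).sum()-r*r);ok=D>0
    t=(-B-np.sqrt(np.where(ok,D,0)))/A
    X=o+d*t[...,None]-C;l=X@a;ph=np.degrees(np.arctan2(X@n,X[...,2]))
    ok&=np.abs(l)<half
    f=c["frame"].astype(float);w=f[...,2]
    return {int(k):int(w[ok&(np.abs(ph-k)<5)].mean()) for k in range(-150,151,10) if (ok&(np.abs(ph-k)<5)).sum()>4}
E
python3 - <<'E'
from h import *
cs=[cap("top"),cap("side")]
for n,x,y in(("A",.63,.083),("B",.504,.113)):
    p,L,e=fitcap(cs,x,y);print(n,p[:2].round(4),np.degrees(p[2]).round(1),L.round(3),e.round(4))
    for c in cs: print(profile(c,p))
E
```

```text
A [0.6318 0.0835] 72.4 0.101 0.0011
{-70: 82, -60: 74, -50: 62, -40: 39, -30: 26, -20: 24, -10: 25, 0: 27, 10: 29, 20: 27, 30: 24, 40: 22, 50: 28, 60: 56, 70: 74, 80: 71, 90: 63}
{-80: 97, -70: 124, -60: 137, -50: 92, -40: 27, -30: 12, -20: 13, -10: 14, 0: 15, 10: 15, 20: 14, 30: 12, 40: 14, 50: 24, 60: 50, 70: 75, 80: 87}
B [0.5066 0.1151] 85.9 0.101 0.0012
{-70: 63, -60: 75, -50: 90, -40: 76, -30: 39, -20: 22, -10: 24, 0: 26, 10: 27, 20: 26, 30: 24, 40: 23, 50: 24, 60: 33, 70: 53, 80: 63}
{-90: 14, -80: 11, -70: 12, -60: 48, -50: 125, -40: 121, -30: 38, -20: 14, -10: 15, 0: 15, 10: 14, 20: 13, 30: 13, 40: 12, 50: 11, 60: 13}
```

```bash
cat > plan.py <<'E'
import sys,json
from h import *
from scipy.spatial.transform import Rotation as R
def plan(x,y,z,yaw,N=None):
    s=r.get_state();p=s["tcp_pos"];e=s["eef_rot"];return plan2(p,e[2],x,y,z,yaw,N)
def plan2(p,y0,x,y,z,yaw,N=None):
    dy=(yaw-y0+180)%360-180;d=np.array([x,y,z])-p
    while True:
        n=N or 1
        ok=False
        for n in ([N] if N else range(1,200)):
            S=np.zeros((3,3))
            for k in range(n):
                S+=R.from_euler("xyz",[180,0,y0+dy*(k+0)/n],degrees=True).as_matrix()
            s=np.linalg.solve(S,d)/.02;w=-dy/n/4
            if max(abs(s).max(),abs(w))<=1: ok=True;break
        print("n",n,"row",s.round(3).tolist(),[0,0,round(w,3)],"OK" if ok else "TOO FAST");return
if __name__=="__main__":
    a=[float(v) for v in sys.argv[1:]];s=r.get_state();print("at",s["tcp_pos"].round(4),s["eef_rot"].round(1),round(s["time_s"],2));plan(*a[:4],int(a[4]) if len(a)>4 else None)
E
python3 plan.py .262 -.622 .385 -82 16
python3 - <<'E'
from plan import *
plan2(np.array([.262,-.622,.385]),-82,.501,-.104,.2,-82,32)
E
python3 -m pendant '[[[0,0,-0.5,0,0,-1,1],[0,0,-0.5,0,0,-1,1],[0,0,-0.5,0,0,-1,1],[0,0,-0.5,0,0,-1,1],[0,0,-0.5,0,0,-1,1],[0,0,-0.5,0,0,-1,1],[0,0,-0.5,0,0,-1,1],[0,0,-0.5,0,0,-1,1]]]'
```

```text
at [ 0.2619 -0.6218  0.2242] [ 179.9   -0.  -157.2] 0.2
n 16 row [0.0, -0.001, -0.503] [0, 0, np.float64(-1.174)] TOO FAST
n 32 row [-0.75, -0.482, 0.289] [0, 0, 0.0] OK
time_s: 1.0
tcp_pos: [0.262, -0.6219, 0.3049]
eef_rot: [180.0, 0.0, -125.0]
contact_force: [1.1, -1.2, -0.3]
gripper_width: 0.0875
gripper_force: 0.0
```

```bash

python3 -m pendant '[[[0,0,-0.5,0,0,-1,1],[0,0,-0.5,0,0,-1,1],[0,0,-0.5,0,0,-1,1],[0,0,-0.5,0,0,-1,1],[0,0,-0.5,0,0,-1,1],[0,0,-0.5,0,0,-1,1],[0,0,-0.5,0,0,-1,1],[0,0,-0.5,0,0,-1,1]]]'; python3 plan.py .501 -.104 .385 -82 32
```

```text
time_s: 1.8
tcp_pos: [0.2621, -0.6219, 0.3849]
eef_rot: [180.0, 0.0, -93.0]
contact_force: [0.1, 0.3, -0.2]
gripper_width: 0.0874
gripper_force: 0.0
at [ 0.2621 -0.6219  0.3849] [180.   0. -93.] 1.8
n 32 row [-0.795, -0.407, -0.0] [0, 0, np.float64(-0.086)] OK
```

```bash
for i in 1 2 3; do 
python3 -m pendant '[[[-0.795,-0.407,0,0,0,-0.086,1],[-0.795,-0.407,0,0,0,-0.086,1],[-0.795,-0.407,0,0,0,-0.086,1],[-0.795,-0.407,0,0,0,-0.086,1],[-0.795,-0.407,0,0,0,-0.086,1],[-0.795,-0.407,0,0,0,-0.086,1],[-0.795,-0.407,0,0,0,-0.086,1],[-0.795,-0.407,0,0,0,-0.086,1]]]' >/dev/null; done; 
python3 -m pendant '[[[-0.795,-0.407,0.5,0,0,-0.086,1],[-0.795,-0.407,0.5,0,0,-0.086,1],[-0.795,-0.407,0.5,0,0,-0.086,1],[-0.795,-0.407,0.5,0,0,-0.086,1],[-0.795,-0.407,0.5,0,0,-0.086,1],[-0.795,-0.407,0.5,0,0,-0.086,1],[-0.795,-0.407,0.5,0,0,-0.086,1],[-0.795,-0.407,0.5,0,0,-0.086,1]]]'; python3 plan.py .502 -.103 .032 -82 16
python3 - <<'E'
from h import *
c=cap("top");P=pts(c);M=np.zeros(P.shape[:2],bool);M[210:250,320:370]=1;M&=(P[...,2]>.025)&(P[...,2]<.045);q=P[M];print(len(q),cv2.minAreaRect((q[:,:2]*1000).astype(np.float32)))
c=cap("side");P=pts(c);M=(np.hypot(P[...,0]-.501,P[...,1]+.103)<.07)&(P[...,2]>.025)&(P[...,2]<.045);q=P[M];print(len(q),cv2.minAreaRect((q[:,:2]*1000).astype(np.float32)))
E
```

```text
time_s: 5.0
tcp_pos: [0.5025, -0.103, 0.3045]
eef_rot: [-180.0, 0.0, -82.1]
contact_force: [0.2, -0.5, -0.7]
gripper_width: 0.0873
gripper_force: 0.0
at [ 0.5025 -0.103   0.3045] [-180.     0.   -82.1] 5.0
n 16 row [-0.0, 0.001, 0.851] [0, 0, np.float64(-0.002)] OK
311 ((501.1221618652344, -102.57206726074219), (50.646480560302734, 78.93350982666016), 7.618647575378418)
629 ((501.04193115234375, -102.22196197509766), (51.95573806762695, 81.12828826904297), 8.0847749710083)
```

```bash

python3 -m pendant '[[[0,0,1,0,0,0,1],[0,0,1,0,0,0,1],[0,0,1,0,0,0,1],[0,0,1,0,0,0,1],[0,0,1,0,0,0,1],[0,0,1,0,0,0,1],[0,0,1,0,0,0,1],[0,0,1,0,0,0,1]]]'; 
python3 -m pendant '[[[0,0,1,0,0,0,1],[0,0,1,0,0,0,1],[0,0,1,0,0,0,1],[0,0,1,0,0,0,1],[0,0,1,0,0,0,1],[0,0,0.6,0,0,0,1],[0,0,0,0,0,0,1],[0,0,0,0,0,0,1]]]'; 
python3 -m pendant '[[[0,0,0,0,0,0,-1],[0,0,0,0,0,0,-1],[0,0,0,0,0,0,-1],[0,0,0,0,0,0,-1],[0,0,0,0,0,0,-1],[0,0,0,0,0,0,-1],[0,0,0,0,0,0,-1],[0,0,0,0,0,0,-1]]]' 35;
python3 -m pendant '[[[0,0,-1,0,0,0,-1],[0,0,-1,0,0,0,-1],[0,0,-1,0,0,0,-1],[0,0,-1,0,0,0,-1],[0,0,-1,0,0,0,-1],[0,0,-1,0,0,0,-1],[0,0,-1,0,0,0,-1],[0,0,-1,0,0,0,-1]]]' ; python3 plan.py .408 .338 .19 -92
```

```text
time_s: 5.9
tcp_pos: [0.5026, -0.1045, 0.1447]
eef_rot: [-179.9, -0.0, -82.1]
contact_force: [1.2, 0.4, -0.1]
gripper_width: 0.0874
gripper_force: 0.0
time_s: 6.7
tcp_pos: [0.503, -0.1045, 0.0334]
eef_rot: [-180.0, -0.0, -82.1]
contact_force: [-0.6, -0.3, 0.6]
gripper_width: 0.0877
gripper_force: 0.0
time_s: 7.5
tcp_pos: [0.5069, -0.104, 0.0347]
eef_rot: [-179.6, -0.1, -82.0]
contact_force: [6.4, 1.1, 9.8]
gripper_width: 0.0293
gripper_force: 11.2
time_s: 8.3
tcp_pos: [0.5025, -0.1045, 0.1936]
eef_rot: [-180.0, 0.0, -82.1]
contact_force: [0.7, -0.1, -0.4]
gripper_width: 0.0003
gripper_force: 0.0
at [ 0.5025 -0.1045  0.1936] [-180.     0.   -82.1] 8.3
n 23 row [-0.973, 0.153, 0.008] [0, 0, np.float64(0.107)] OK
```

```bash

python3 -m pendant '[[[0,0,-1,0,0,0,1],[0,0,-1,0,0,0,1],[0,0,-1,0,0,0,1],[0,0,-1,0,0,0,1],[0,0,-1,0,0,0,1],[0,0,0,0,0,0,1],[0,0,0,0,0,0,1],[0,0,0,0,0,0,1]]]'
python3 - <<'E'
from h import *
t=cap("top");s=cap("side");np.save("P.npy",pts(t));a=cv2.resize(t["frame"][180:280,290:400],None,fx=3.6,fy=3.6);b=cv2.resize(s["frame"][110:210,200:310],None,fx=3.6,fy=3.6)
cv2.imwrite("pics/sink1.png",np.hstack([a,b]))
for c in(t,s):
    P=pts(c);M=(np.hypot(P[...,0]-.501,P[...,1]+.103)<.09)&(P[...,2]>.012)&(P[...,2]<.1);q=P[M];print(len(q),cv2.minAreaRect((q[:,:2]*1000).astype(np.float32)),np.percentile(q[:,2],[5,50,95]))
E
```

```text
time_s: 9.1
tcp_pos: [0.5021, -0.1044, 0.2919]
eef_rot: [179.9, 0.0, -82.1]
contact_force: [-0.5, 0.7, -0.2]
gripper_width: 0.0589
gripper_force: 0.0
382 ((495.96978759765625, -102.66158294677734), (50.501956939697266, 78.1612548828125), 8.109671592712402) [0.01437314 0.03239381 0.03764959]
812 ((495.7890625, -102.84552001953125), (51.706050872802734, 82.31302642822266), 8.878421783447266) [0.01671542 0.03119855 0.03646267]
```

View pics/sink1.png

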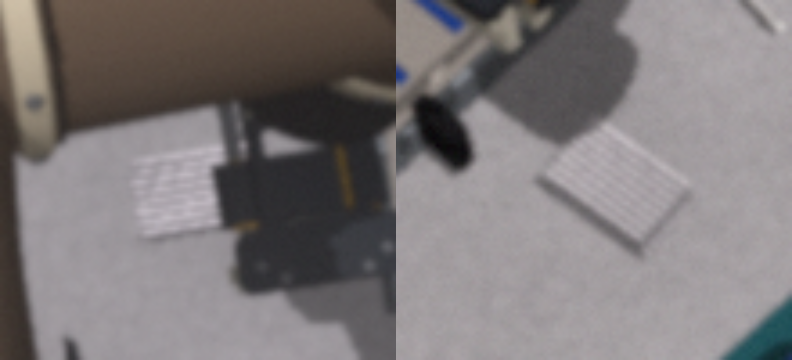

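```bash
python3 plan.py .496 -.1027 .0252 -81.5 16
python3 -m pendant '[[[0,0.1,1,0,0,0,1],[0,0.1,1,0,0,0,1],[0,0.1,1,0,0,0,1],[0,0,1,0,0,0,1],[0,0,1,0,0,0,1],[0,0,1,0,0,0,1],[0,0,1,0,0,0,1],[0,0,1,0,0,0,1]]]'; 
python3 -m pendant '[[[0,0,1,0,0,0,1],[0,0,1,0,0,0,1],[0,0,1,0,0,0,1],[0,0,1,0,0,0,1],[0,0,0.7,0,0,0,1],[0,0,0.35,0,0,0,1],[0,0,0,0,0,0,1],[0,0,0,0,0,0,1]]]'; 
python3 plan.py .496 -.1027 .0252 -81.5 8
```

```text
at [ 0.5022 -0.1045  0.2919] [179.9   0.  -82.1] 9.2
n 16 row [-0.008, 0.018, 0.833] [0, 0, np.float64(-0.01)] OK
time_s: 10.0
tcp_pos: [0.4963, -0.1053, 0.1315]
eef_rot: [179.9, -0.0, -82.1]
contact_force: [-0.4, -0.7, -0.1]
gripper_width: 0.0874
gripper_force: 0.0
time_s: 10.8
tcp_pos: [0.497, -0.1053, 0.0321]
eef_rot: [-180.0, -0.0, -82.1]
contact_force: [-0.1, -0.4, 0.4]
gripper_width: 0.0872
gripper_force: 0.0
at [ 0.497  -0.1053  0.0321] [-180.    -0.   -82.1] 10.8
n 8 row [-0.017, 0.004, 0.043] [0, 0, np.float64(-0.02)] OK
```

```bash

python3 -m pendant '[[[-0.03,0,0.1,0,0,0,1],[-0.03,0,0.1,0,0,0,1],[-0.03,0,0.1,0,0,0,1],[-0.03,0,0.05,0,0,0,1],[0,0,0,0,0,0,1],[0,0,0,0,0,0,0.3],[0,0,0,0,0,0,0.3],[0,0,0,0,0,0,0.3]]]' 20
python3 -m pendant '[[[0,0,0,0,0,0,0],[0,0,0,0,0,0,0],[0,0,0,0,0,0,0],[0,0,0,0,0,0,0],[0,0,0,0,0,0,0],[0,0,0,0,0,0,0],[0,0,0,0,0,0,0],[0,0,0,0,0,0,0]]]'
```

```text
time_s: 11.6
tcp_pos: [0.4964, -0.1029, 0.0248]
eef_rot: [-180.0, 0.0, -82.1]
contact_force: [0.5, -0.4, 1.0]
gripper_width: 0.0684
gripper_force: 0.0
time_s: 12.4
tcp_pos: [0.4963, -0.1029, 0.0247]
eef_rot: [180.0, 0.0, -82.1]
contact_force: [0.1, 0.2, 0.7]
gripper_width: 0.0497
gripper_force: 20.0
```

```bash

python3 -m pendant '[[[0,0,0,0,0,0,-1],[0,0,0,0,0,0,-1],[0,0,-0.5,0,0,0,-1],[0,0,-1,0,0,0,-1],[0,0,-1,0,0,0,-1],[0,0,-1,0,0,0,-1],[0,0,-1,0,0,0,-1],[0,0,-1,0,0,0,-1]]]' 40
python3 -m pendant '[[[0,0,-1,0,0,0,-1],[0,0,-1,0,0,0,-1],[0,0,-1,0,0,0,-1],[0,0,0,0,0,0,-1],[0,0,0,0,0,0,-1],[0,0,0,0,0,0,-1],[0,0,0,0,0,0,-1],[0,0,0,0,0,0,-1]]]';python3 plan.py .408 .338 .2 -88 24
```

```text
time_s: 13.2
tcp_pos: [0.4966, -0.1028, 0.1364]
eef_rot: [-179.9, 0.0, -82.1]
contact_force: [-0.0, 1.0, -1.9]
gripper_width: 0.0497
gripper_force: 40.0
time_s: 14.0
tcp_pos: [0.496, -0.103, 0.1941]
eef_rot: [179.9, 0.0, -82.1]
contact_force: [-0.1, 0.5, -2.2]
gripper_width: 0.0493
gripper_force: 40.0
at [ 0.496  -0.103   0.1941] [179.9   0.  -82.1] 14.0
n 24 row [-0.932, 0.102, -0.012] [0, 0, np.float64(0.061)] OK
```

```bash
for i in 1 2 3; do 
python3 -m pendant '[[[-0.932,0.102,0,0,0,0.06,-1],[-0.932,0.102,0,0,0,0.06,-1],[-0.932,0.102,0,0,0,0.06,-1],[-0.932,0.102,0,0,0,0.06,-1],[-0.932,0.102,0,0,0,0.06,-1],[-0.932,0.102,0,0,0,0.06,-1],[-0.932,0.102,0,0,0,0.06,-1],[-0.932,0.102,0,0,0,0.06,-1]]]'; done; python3 plan.py .408 .338 .065 -88 8
```

```text
time_s: 14.8
tcp_pos: [0.4616, 0.0438, 0.1944]
eef_rot: [180.0, -0.0, -84.1]
contact_force: [0.4, -0.1, -1.3]
gripper_width: 0.0495
gripper_force: 40.0
time_s: 15.6
tcp_pos: [0.4321, 0.1908, 0.1944]
eef_rot: [180.0, -0.0, -86.0]
contact_force: [-0.1, 0.7, -0.9]
gripper_width: 0.0496
gripper_force: 40.0
time_s: 16.4
tcp_pos: [0.4076, 0.3391, 0.1945]
eef_rot: [180.0, -0.0, -87.9]
contact_force: [-0.7, 0.4, -1.5]
gripper_width: 0.0489
gripper_force: 40.0
at [0.4076 0.3391 0.1945] [180.   -0.  -87.9] 16.4
n 8 row [0.007, -0.002, 0.809] [0, 0, np.float64(0.002)] OK
```

```bash

python3 -m pendant '[[[0,0,0.8,0,0,0,-1],[0,0,0.8,0,0,0,-1],[0,0,0.8,0,0,0,-1],[0,0,0.8,0,0,0,-1],[0,0,0.8,0,0,0,-1],[0,0,0.8,0,0,0,-1],[0,0,0.6,0,0,0,-1],[0,0,0.4,0,0,0,-1]]]'
python3 -m pendant '[[[0,0,0,0,0,0,-1],[0,0,0,0,0,0,1],[0,0,0,0,0,0,1],[0,0,0,0,0,0,1],[0,0,0,0,0,0,1],[0,0,0,0,0,0,1],[0,0,-1,0,0,0,1],[0,0,-1,0,0,0,1]]]'
python3 -m pendant '[[[0,0,-1,0,0,0,1],[0,0,-1,0,0,0,1],[0,0,-1,0,0,0,1],[0,0,-1,0,0,0,1],[0,0,-1,0,0,0,1],[0,0,-1,0,0,0,1],[0,0,-1,0,0,0,1],[0,0,-1,0,0,0,1]]]'
python3 - <<'E'
from h import *
c=cap("side");P=pts(c);cv2.imwrite("pics/x.png",c["frame"])
M=(abs(P[...,0]-.408)<.085)&(abs(P[...,1]-.34)<.085)&(P[...,2]>.022)&(P[...,2]<.07);q=P[M];print(len(q),cv2.minAreaRect((q[:,:2]*1000).astype(np.float32)),np.percentile(q[:,2],[5,50,95]),q.mean(0))
E
python3 plan.py .5578 -.2008 .25 -90
```

```text
time_s: 17.2
tcp_pos: [0.4077, 0.3382, 0.0777]
eef_rot: [180.0, -0.1, -87.9]
contact_force: [0.6, -0.7, -1.4]
gripper_width: 0.0493
gripper_force: 40.0
time_s: 18.0
tcp_pos: [0.4077, 0.3377, 0.1189]
eef_rot: [180.0, -0.1, -87.9]
contact_force: [-0.1, 1.2, 1.1]
gripper_width: 0.0876
gripper_force: 0.0
time_s: 18.8
tcp_pos: [0.4078, 0.338, 0.2798]
eef_rot: [-180.0, 0.0, -87.9]
contact_force: [0.1, 0.6, 0.2]
gripper_width: 0.0874
gripper_force: 0.0
935 ((409.5259704589844, 338.8524169921875), (52.68130111694336, 81.5222396850586), 2.1022040843963623) [0.0272139  0.03686307 0.04112795] [0.41079174 0.33886521 0.03566956]
at [0.409  0.3389 0.2834] [-179.8    0.2  -87.9] 18.85
n 28 row [0.969, -0.247, 0.06] [0, 0, np.float64(0.019)] OK
```

View pics/x.png

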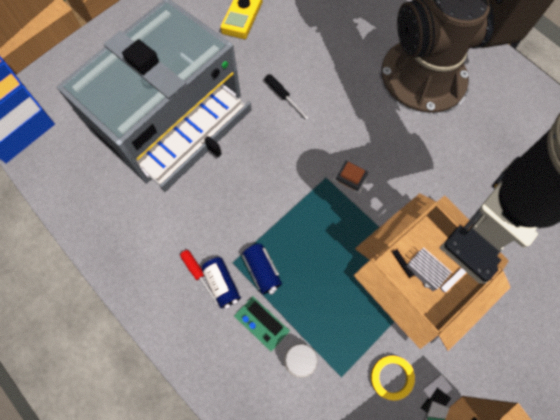

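```bash
python3 - <<'E'
from h import *
s=cap("side");t=cap("top");cs=[t,s]
cv2.imwrite("pics/caps1.png",np.hstack([cv2.resize(t["frame"][105:235,210:330],(400,433)),cv2.resize(s["frame"][220:350,165:285],(400,433))]))
for c in cs:
    P=pts(c);hs=cv2.cvtColor(c["frame"],cv2.COLOR_BGR2HSV);b=(hs[...,0]>100)&(hs[...,0]<135)&(hs[...,1]>100)&(P[...,2]>.03)&(P[...,2]<.08)&(P[...,1]>-.1)
    n,l,st,ce=cv2.connectedComponentsWithStats(b.astype(np.uint8))
    for i in range(1,n):
        if st[i,4]>60:q=P[l==i];print(st[i,4],q.mean(0).round(3),np.percentile(q[:,2],95).round(4),cv2.minAreaRect((q[:,:2]*1000).astype(np.float32)))
E
```

```text
360 [0.742 0.05  0.044] 0.0518 ((748.6541137695312, 45.470802307128906), (95.43940734863281, 41.74602508544922), 71.07490539550781)
631 [0.668 0.084 0.049] 0.0548 ((669.773193359375, 84.96053314208984), (100.29338836669922, 47.7307014465332), 73.18645477294922)
909 [0.671 0.087 0.049] 0.0541 ((668.6854858398438, 85.24775695800781), (98.7835922241211, 47.33333969116211), 72.53923034667969)
497 [0.748 0.055 0.046] 0.0513 ((752.5199584960938, 46.53771209716797), (99.809326171875, 46.07748031616211), 73.45130920410156)
```

View pics/caps1.png

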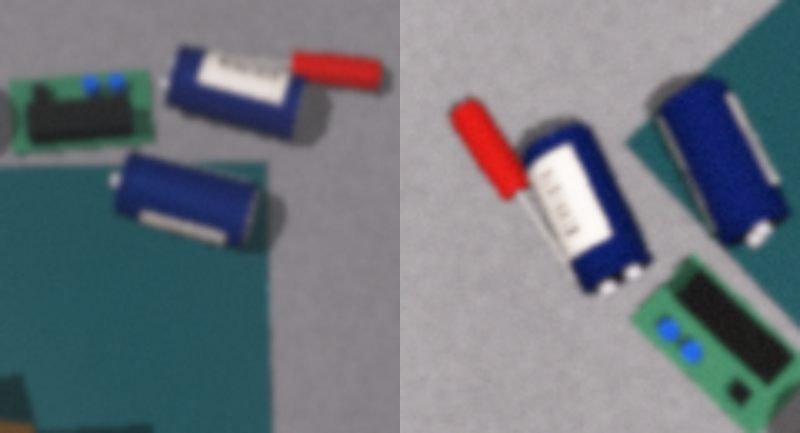

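```bash
python3 - <<'E'
from h import *
s=cap("side");t=cap("top");cs=[t,s];p=r.get_state()["tcp_pos"];print(p)
for c in cs:
    P=pts(c)
    for a,b in((-.03,.03),(.04,.08),(.08,.13)):
        q=P[(P[...,2]>p[2]+a)&(P[...,2]<p[2]+b)]-p;q=q[np.hypot(q[:,0],q[:,1])<.15]
        if len(q)>5:print(a,len(q),q.min(0).round(3),q.max(0).round(3))
for n,x,y,z in(("near",.669,.085,.0275),("far",.75,.046,.0255)):
    p,L,e=fitcap(cs,x,y,z,yaw=np.radians(73));print(n,p[:2].round(4),np.degrees(p[2]).round(1),L.round(3),e.round(4))
    for c in cs: print(profile(c,p,z))
E
```

```text
[0.40757263 0.33790776 0.27831184]
-0.03 16 [-0.042 -0.012  0.004] [0.055 0.006 0.019]
0.04 93 [-0.085 -0.044  0.042] [0.092 0.023 0.08 ]
0.08 3241 [-0.096 -0.044  0.08 ] [0.099 0.042 0.129]
0.04 179 [-0.086 -0.041  0.068] [0.092 0.043 0.08 ]
0.08 2477 [-0.092 -0.042  0.08 ] [0.1   0.043 0.13 ]
near [0.6706 0.0859] 73.3 0.101 0.0011
{-60: 75, -50: 55, -40: 37, -30: 29, -20: 28, -10: 29, 0: 31, 10: 32, 20: 30, 30: 27, 40: 31, 50: 78, 60: 129, 70: 138, 80: 122, 90: 100}
{-80: 65, -70: 77, -60: 66, -50: 30, -40: 13, -30: 13, -20: 14, -10: 15, 0: 15, 10: 15, 20: 15, 30: 14, 40: 21, 50: 68, 60: 123, 70: 145}
far [0.7541 0.0471] 72.6 0.103 0.0014
{-60: 152, -50: 154, -40: 156, -30: 172, -20: 198, -10: 211, 0: 222, 10: 197, 20: 110, 30: 43, 40: 35, 50: 34, 60: 34, 70: 36, 80: 47, 90: 62, 100: 73}
{-80: 163, -70: 166, -60: 181, -50: 206, -40: 209, -30: 213, -20: 227, -10: 240, 0: 242, 10: 240, 20: 179, 30: 40, 40: 13, 50: 12, 60: 20, 70: 45, 80: 72}
```

```bash
python3 plan.py .5575 -.196 .2 -86 28
python3 - <<'E'
from h import *
for n in("top","side"):
    c=cap(n);P=pts(c);M=(np.hypot(P[...,0]-.558,P[...,1]+.2)<.04)&(P[...,2]>.062)&(P[...,2]<.08);q=P[M];print(cv2.minAreaRect((q[:,:2]*1000).astype(np.float32)),q.mean(0))
E
```

```text
at [0.4076 0.3379 0.2783] [180.   -0.  -87.9] 19.05
n 28 row [0.966, -0.217, 0.14] [0, 0, np.float64(-0.017)] OK
((558.9395141601562, -201.67649841308594), (16.42116355895996, 39.07208251953125), 4.193831920623779) [ 0.55795988 -0.20111063  0.07164103]
((557.2850952148438, -199.6028594970703), (16.204370498657227, 40.33784484863281), 5.838625431060791) [ 0.55810443 -0.19768858  0.07101042]
```

```bash
for i in 1 2 3; do 
python3 -m pendant '[[[0.966,-0.217,0.14,0,0,-0.017,1],[0.966,-0.217,0.14,0,0,-0.017,1],[0.966,-0.217,0.14,0,0,-0.017,1],[0.966,-0.217,0.14,0,0,-0.017,1],[0.966,-0.217,0.14,0,0,-0.017,1],[0.966,-0.217,0.14,0,0,-0.017,1],[0.966,-0.217,0.14,0,0,-0.017,1],[0.966,-0.217,0.14,0,0,-0.017,1]]]' >/dev/null; done
python3 -m pendant '[[[0.966,-0.217,0.14,0,0,-0.017,1],[0.966,-0.217,0.14,0,0,-0.017,1],[0.966,-0.217,0.14,0,0,-0.017,1],[0.966,-0.217,0.14,0,0,-0.017,1],[0,0,0,0,0,0,1],[0,0,0,0,0,0,1],[0,0,0,0,0,0,1],[0,0,0,0,0,0,1]]]';python3 plan.py .558 -.197 .055 -86 8
```

```text
time_s: 22.35
tcp_pos: [0.5575, -0.1952, 0.2005]
eef_rot: [-180.0, -0.0, -86.0]
contact_force: [-0.0, 1.1, 0.3]
gripper_width: 0.088
gripper_force: 0.0
at [ 0.5575 -0.1952  0.2005] [-180.   -0.  -86.] 22.35
n 8 row [0.011, -0.002, 0.909] [0, 0, np.float64(0.001)] OK
```

Descend, grip, then pull out along +y slowly (17.4 cm requested max; stop at the end).

```bash

python3 -m pendant '[[[0.01,0,0.91,0,0,0,1],[0.01,0,0.91,0,0,0,1],[0.01,0,0.91,0,0,0,1],[0.01,0,0.91,0,0,0,1],[0.01,0,0.91,0,0,0,1],[0.01,0,0.91,0,0,0,1],[0.01,0,0.91,0,0,0,0.2],[0.01,0,0.9,0,0,0,0]]]'
python3 -m pendant '[[[0,0,0,0,0,0,-1],[0,0,0,0,0,0,-1],[0,0,0,0,0,0,-1],[0,0,0,0,0,0,-1],[0,0,0,0,0,0,-1],[0,0,0,0,0,0,-1],[0,0,0,0,0,0,-1],[0,0,0,0,0,0,-1]]]' 30
python3 -m pendant '[[[-0.3,0,0,0,0,0,-1],[-0.5,0,0,0,0,0,-1],[-0.5,0,0,0,0,0,-1],[-0.5,0,0,0,0,0,-1],[-0.5,0,0,0,0,0,-1],[-0.5,0,0,0,0,0,-1],[-0.5,0,0,0,0,0,-1],[-0.5,0,0,0,0,0,-1]]]'
```

```text
time_s: 23.15
tcp_pos: [0.558, -0.1967, 0.0546]
eef_rot: [-180.0, -0.0, -85.9]
contact_force: [-0.1, 0.2, -1.0]
gripper_width: 0.0768
gripper_force: 0.0
time_s: 23.95
tcp_pos: [0.5566, -0.1974, 0.055]
eef_rot: [179.9, 0.0, -86.0]
contact_force: [-3.4, 0.4, 2.2]
gripper_width: 0.0155
gripper_force: 30.0
time_s: 24.75
tcp_pos: [0.5509, -0.1214, 0.0549]
eef_rot: [179.8, -0.0, -86.0]
contact_force: [-5.7, -2.0, 5.3]
gripper_width: 0.0157
gripper_force: 30.0
```

```bash

python3 -m pendant '[[[-0.6,0,0,0,0,0,-1],[-0.6,0,0,0,0,0,-1],[-0.6,0,0,0,0,0,-1],[-0.6,0,0,0,0,0,-1],[-0.5,0,0,0,0,0,-1],[-0.5,0,0,0,0,0,-1],[-0.4,0,0,0,0,0,-1],[-0.4,0,0,0,0,0,-1]]]'
python3 -m pendant '[[[-0.05,0,0,0,0,0,-1],[-0.05,0,0,0,0,0,-1],[0,0,0,0,0,0,-1],[0,0,0,0,0,0,1],[0,0,0,0,0,0,1],[0,0,0,0,0,0,1],[0,0,0,0,0,0,1],[0,0,0,0,0,0,1]]]'
python3 -m pendant '[[[0,0,-1,0,0,0,1],[0,0,-1,0,0,0,1],[0,0,-1,0,0,0,1],[0,0,-1,0,0,0,1],[0,0,-1,0,0,0,1],[0,0,-1,0,0,0,1],[0,0,-1,0,0,0,1],[0,0,-1,0,0,0,1]]]'
cat > look.py <<'E'
from h import *
def look():
    cs=[cap("top"),cap("side")];
    from scipy.spatial.transform import Rotation
    for k,c in enumerate(cs):
        P=pts(c);hs=cv2.cvtColor(c["frame"],cv2.COLOR_BGR2HSV);b=(hs[...,0]>100)&(hs[...,0]<135)&(hs[...,1]>100)&(P[...,2]>.03)&(P[...,2]<.085)&(P[...,1]>-.2)
        n,l,st,ce=cv2.connectedComponentsWithStats(b.astype(np.uint8))
        for i in range(1,n):
            if st[i,4]>80:q=P[l==i];print(k,st[i,4],q.mean(0).round(3),np.percentile(q[:,2],95).round(4),[np.round(v,0) for v in cv2.minAreaRect((q[:,:2]*1000).astype(np.float32))])
        b=(hs[...,0]>100)&(hs[...,0]<135)&(hs[...,1]>100)&(P[...,2]>.014)&(P[...,2]<.03)&(P[...,1]<-.03)&(P[...,1]>-.3)
        n,l,st,ce=cv2.connectedComponentsWithStats(b.astype(np.uint8))
        for i in range(1,n):
            if st[i,4]>30:q=P[l==i];print("rod",k,st[i,4],q.mean(0).round(4),[np.round(v,0) for v in cv2.minAreaRect((q[:,:2]*1000).astype(np.float32))])
        M=(np.abs(P[...,0]-.55)<.05)&(P[...,2]>.062)&(P[...,2]<.08)&(P[...,1]>-.21)&(P[...,1]<.0);q=P[M];
        if len(q)>10: print("lug",k,len(q),q.mean(0).round(4),cv2.minAreaRect((q[:,:2]*1000).astype(np.float32)))
    return cs
if __name__=="__main__":
    import sys;cs=look()
    if len(sys.argv)>1: 
        for n,c in zip(("t","s"),cs): cv2.imwrite(f"pics/{sys.argv[1]}{n}.png",c["frame"])
E
python3 look.py pull
```

```text
time_s: 25.55
tcp_pos: [0.545, -0.0431, 0.0549]
eef_rot: [179.7, -0.4, -85.9]
contact_force: [5.2, -42.0, -2.3]
gripper_width: 0.016
gripper_force: 29.9
time_s: 26.35
tcp_pos: [0.5467, -0.0351, 0.055]
eef_rot: [-180.0, 0.0, -86.0]
contact_force: [-0.4, -1.0, -0.6]
gripper_width: 0.0502
gripper_force: 0.0
time_s: 27.15
tcp_pos: [0.5464, -0.0352, 0.2159]
eef_rot: [-180.0, 0.0, -86.0]
contact_force: [-0.1, -0.1, -1.0]
gripper_width: 0.0879
gripper_force: 0.0
rod 0 56 [ 0.6661 -0.2048  0.0241] [array([ 666., -205.]), array([ 8., 51.]), np.float64(6.0)]
rod 0 95 [ 0.6291 -0.1916  0.0242] [array([ 630., -191.]), array([ 7., 85.]), np.float64(4.0)]
rod 0 137 [ 0.5738 -0.1741  0.0243] [array([ 574., -174.]), array([  7., 123.]), np.float64(4.0)]
rod 0 143 [ 0.538  -0.1775  0.0243] [array([ 538., -178.]), array([  7., 124.]), np.float64(4.0)]
rod 0 142 [ 0.4844 -0.1808  0.0242] [array([ 485., -182.]), array([  7., 122.]), np.float64(4.0)]
rod 0 145 [ 0.4489 -0.1858  0.0245] [array([ 449., -185.]), array([  7., 125.]), np.float64(5.0)]
lug 0 111 [ 0.5477 -0.0565  0.0721] ((548.4635009765625, -56.833595275878906), (16.426929473876953, 38.91584777832031), 4.445169925689697)
1 913 [0.672 0.087 0.049] 0.0537 [array([670.,  85.]), array([99., 48.]), np.float64(74.0)]
1 496 [0.748 0.055 0.046] 0.0514 [array([752.,  47.]), array([100.,  45.]), np.float64(73.0)]
rod 1 33 [ 0.5419 -0.2256  0.0243] [array([ 541., -225.]), array([ 7., 26.]), np.float64(8.0)]
rod 1 157 [ 0.6278 -0.1706  0.0242] [array([ 628., -172.]), array([  8., 123.]), np.float64(4.0)]
rod 1 147 [ 0.6636 -0.1683  0.0244] [array([ 664., -168.]), array([  8., 124.]), np.float64(4.0)]
lug 1 133 [ 0.5489 -0.0541  0.0709] ((547.8652954101562, -54.754234313964844), (16.386545181274414, 38.98844528198242), 4.718622207641602)
```

```bash
python3 - <<'E'
from h import *
c=cap("side");P=pts(c);a=np.radians(73);A=np.array([np.cos(a),np.sin(a)]);n=np.array([np.sin(a),-np.cos(a)])
d=P[...,:2]-np.array([.7525,.047]);l=d@A;w=d@n
for lo in range(-60,60,10):
    print(lo,[ (round(1000*float(np.nanmax(P[...,2][m])),0) if (m:=(l>lo/1e3)&(l<lo/1e3+.01)&(w>k/1e3)&(w<k/1e3+.005)).sum() else None) for k in range(24,66,5)])
E
python3 plan.py .7525 .047 .2 -107
```

```text
-60 [21.0, 25.0, 27.0, 28.0, 27.0, 23.0, 2.0, 2.0, 2.0]
-50 [21.0, 27.0, 26.0, 27.0, 24.0, 17.0, 3.0, 3.0, 3.0]
-40 [30.0, 26.0, 27.0, 26.0, 23.0, 2.0, 1.0, 4.0, 3.0]
-30 [34.0, 16.0, 17.0, 2.0, 0.0, 2.0, 2.0, 3.0, 2.0]
-20 [37.0, 17.0, 18.0, 5.0, 3.0, 3.0, 1.0, 4.0, 1.0]
-10 [31.0, 19.0, 15.0, 1.0, 3.0, 1.0, 1.0, 4.0, 1.0]
0 [33.0, 19.0, 5.0, 2.0, 3.0, 3.0, 2.0, 2.0, 1.0]
10 [35.0, 18.0, 2.0, 1.0, 3.0, 3.0, 2.0, 2.0, 1.0]
20 [30.0, 15.0, 1.0, 4.0, 3.0, 0.0, 3.0, 5.0, 1.0]
30 [31.0, 14.0, 1.0, 1.0, 1.0, 1.0, 4.0, 4.0, 4.0]
40 [33.0, 2.0, 3.0, 2.0, 4.0, 2.0, 3.0, 2.0, 3.0]
50 [4.0, 1.0, 2.0, 2.0, 3.0, 4.0, 4.0, 2.0, 2.0]
at [ 0.5473 -0.0351  0.2163] [-179.8    0.   -86. ] 27.3
n 10 row [-0.509, -0.988, 0.082] [0, 0, np.float64(0.526)] OK
```

```bash
python3 plan.py .754 .051 .16 -107 16;
python3 -m pendant '[[[-0.31,-0.62,0.17,0,0,0.33,0.6],[-0.31,-0.62,0.17,0,0,0.33,0.6],[-0.31,-0.62,0.17,0,0,0.33,0.6],[-0.31,-0.62,0.17,0,0,0.33,0.6],[-0.31,-0.62,0.17,0,0,0.33,0.6],[-0.31,-0.62,0.17,0,0,0.33,0.6],[-0.31,-0.62,0.17,0,0,0.33,0.6],[-0.31,-0.62,0.17,0,0,0.33,0.6]]]' >/dev/null
python3 -m pendant '[[[-0.31,-0.62,0.17,0,0,0.33,0.6],[-0.31,-0.62,0.17,0,0,0.33,0.6],[-0.31,-0.62,0.17,0,0,0.33,0.6],[-0.31,-0.62,0.17,0,0,0.33,0.6],[-0.31,-0.62,0.17,0,0,0.33,0.6],[-0.31,-0.62,0.17,0,0,0.33,0.6],[-0.31,-0.62,0.17,0,0,0.33,0.6],[-0.31,-0.62,0.17,0,0,0.33,0.6]]]';python3 plan.py .754 .051 .0435 -107 8
```

```text
at [ 0.5473 -0.0351  0.2163] [-179.8    0.   -86. ] 27.3
n 16 row [-0.335, -0.619, 0.176] [0, 0, np.float64(0.329)] OK
time_s: 28.9
tcp_pos: [0.754, 0.0424, 0.1602]
eef_rot: [180.0, -0.0, -107.2]
contact_force: [0.1, 0.3, 0.7]
gripper_width: 0.0701
gripper_force: 0.0
at [0.754  0.0424 0.1602] [ 180.    -0.  -107.2] 28.9
n 8 row [-0.051, 0.016, 0.729] [0, 0, np.float64(-0.007)] OK
```

```bash

python3 -m pendant '[[[-0.06,0.02,0.9,0,0,0,0.6],[-0.06,0.02,0.9,0,0,0,0.6],[-0.06,0.02,0.9,0,0,0,0.6],[-0.06,0.02,0.9,0,0,0,0.6],[-0.06,0.02,0.9,0,0,0,0.6],[-0.06,0.02,0.8,0,0,0,0.6],[-0.05,0.02,0.4,0,0,0,0.6],[0,0,0.1,0,0,0,0.6]]]'
python3 -m pendant '[[[0,0,0,0,0,0,0.6],[0,0,0,0,0,0,0.2],[0,0,0,0,0,0,0.1],[0,0,0,0,0,0,0.1],[0,0,0,0,0,0,0],[0,0,0,0,0,0,0],[0,0,0,0,0,0,0],[0,0,0,0,0,0,0]]]' 15
```

```text
time_s: 29.7
tcp_pos: [0.7522, 0.0509, 0.0432]
eef_rot: [179.9, -0.1, -107.1]
contact_force: [0.5, 0.3, 0.2]
gripper_width: 0.0705
gripper_force: 0.0
time_s: 30.5
tcp_pos: [0.7526, 0.0509, 0.0446]
eef_rot: [-180.0, 0.0, -107.1]
contact_force: [-0.7, -1.1, 1.0]
gripper_width: 0.0436
gripper_force: 0.0
```

```bash
python3 - <<'E'
from h import *
t=cap("top");s=cap("side")
cv2.imwrite("pics/g1.png",np.hstack([cv2.resize(t["frame"][90:220,220:340],(400,433)),cv2.resize(s["frame"][200:330,165:285],(400,433))]))
E
python3 -c "
from look import *
look()"
```

```text
0 91 [0.732 0.01  0.044] 0.0523 [array([738.,  10.]), array([20., 38.]), np.float64(71.0)]
0 629 [0.668 0.084 0.049] 0.0552 [array([670.,  85.]), array([99., 49.]), np.float64(73.0)]
rod 0 127 [ 0.6633 -0.1664  0.0244] [array([ 663., -169.]), array([  7., 124.]), np.float64(4.0)]
rod 0 137 [ 0.6275 -0.1686  0.0239] [array([ 628., -172.]), array([  8., 124.]), np.float64(4.0)]
rod 0 134 [ 0.574  -0.1761  0.0245] [array([ 574., -175.]), array([  8., 125.]), np.float64(4.0)]
rod 0 132 [ 0.5382 -0.1781  0.0245] [array([ 538., -178.]), array([  8., 123.]), np.float64(4.0)]
rod 0 141 [ 0.4844 -0.1833  0.0243] [array([ 485., -182.]), array([  7., 123.]), np.float64(5.0)]
rod 0 143 [ 0.4487 -0.1853  0.0245] [array([ 449., -185.]), array([  7., 125.]), np.float64(4.0)]
lug 0 118 [ 0.5473 -0.0562  0.0718] ((547.8446655273438, -56.87803649902344), (16.612102508544922, 39.1063346862793), 6.329279899597168)
1 131 [0.772 0.083 0.047] 0.0519 [array([770.,  83.]), array([20., 32.]), np.float64(74.0)]
rod 1 145 [ 0.4488 -0.1824  0.0241] [array([ 448., -184.]), array([  9., 121.]), np.float64(5.0)]
rod 1 138 [ 0.4846 -0.1795  0.0242] [array([ 484., -182.]), array([  9., 123.]), np.float64(4.0)]
rod 1 139 [ 0.5383 -0.1762  0.0241] [array([ 538., -178.]), array([  8., 122.]), np.float64(5.0)]
rod 1 133 [ 0.574  -0.1728  0.024 ] [array([ 573., -175.]), array([  9., 123.]), np.float64(5.0)]
rod 1 139 [ 0.6279 -0.1706  0.0242] [array([ 628., -172.]), array([  7., 122.]), np.float64(5.0)]
lug 1 134 [ 0.5488 -0.0539  0.071 ] ((547.8002319335938, -54.96955871582031), (16.45012664794922, 38.941490173339844), 3.1917221546173096)
```

View pics/g1.png

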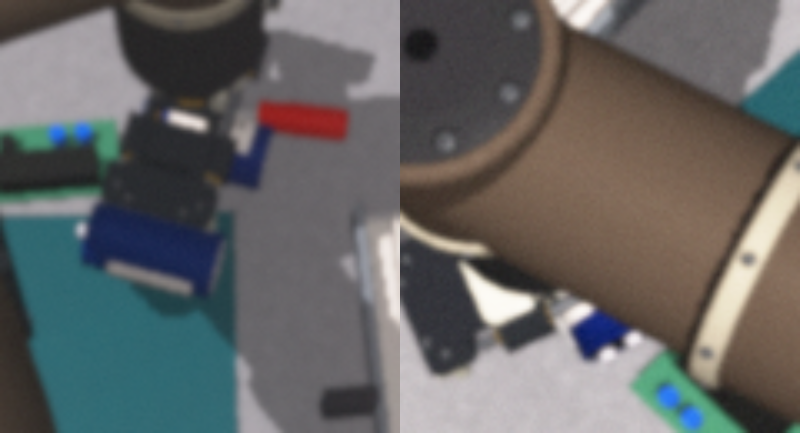

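```bash

python3 -m pendant '[[[0,0,0.05,0,0,0,0],[0,0,0.05,0,0,0,0],[0,0,0,0,0,0,0],[0,0,0,0,0,0,0],[0,0,0,0,0,0,0],[0,0,0,0,0,0,0],[0,0,0,0,0,0,0],[0,0,0,0,0,0,0]]]'
python3 -m pendant '[[[0,0,0.05,0,0,0,0],[0,0,0.05,0,0,0,0],[0,0,0,0,0,0,0],[0,0,0,0,0,0,0],[0,0,0,0,0,0,0],[0,0,0,0,0,0,0],[0,0,0,0,0,0,0],[0,0,0,0,0,0,0]]]'
```

```text
time_s: 31.5
tcp_pos: [0.7526, 0.0509, 0.0426]
eef_rot: [-180.0, 0.0, -107.1]
contact_force: [0.9, 0.7, 0.0]
gripper_width: 0.0436
gripper_force: 0.0
time_s: 32.3
tcp_pos: [0.7526, 0.0508, 0.0406]
eef_rot: [-180.0, -0.0, -107.1]
contact_force: [-0.6, 0.4, -0.1]
gripper_width: 0.0442
gripper_force: 0.0
```

```bash

python3 -m pendant '[[[0,0,0,0,0,0,0.6],[0,0,0,0,0,0,0.6],[0,0,0,0,0,0,0.6],[0,0,0.25,0,0,0,0.6],[0,0,0.25,0,0,0,0.6],[0,0,0.2,0,0,0,0.6],[0,0,0.2,0,0,0,0.6],[0,0,0,0,0,0,0.6]]]'
python3 -m pendant '[[[0,0,0,0,0,0,0.6],[0,0,0,0,0,0,0.35],[0,0,0,0,0,0,0.3],[0,0,0,0,0,0,0.2],[0,0,0,0,0,0,0.1],[0,0,0,0,0,0,0.1],[0,0,0,0,0,0,0],[0,0,0,0,0,0,0]]]' 15
```

```text
time_s: 33.1
tcp_pos: [0.7521, 0.0507, 0.0215]
eef_rot: [179.9, -0.0, -107.1]
contact_force: [-0.4, 0.1, 0.4]
gripper_width: 0.0701
gripper_force: 0.0
time_s: 33.9
tcp_pos: [0.7528, 0.0509, 0.0228]
eef_rot: [-180.0, 0.0, -107.1]
contact_force: [0.6, 0.3, 1.2]
gripper_width: 0.0505
gripper_force: 15.0
```

```bash

python3 -m pendant '[[[0,0,0,0,0,0,-1],[0,0,0,0,0,0,-1],[0,0,-0.3,0,0,0,-1],[0,0,-0.6,0,0,0,-1],[0,0,-1,0,0,0,-1],[0,0,-1,0,0,0,-1],[0,0,-1,0,0,0,-1],[0,0,-1,0,0,0,-1]]]' 35
python3 -m pendant '[[[0,0,-1,0,0,0,-1],[0,0,-1,0,0,0,-1],[0,0,-1,0,0,0,-1],[0,0,-0.5,0,0,0,-1],[0,0,0,0,0,0,-1],[0,0,0,0,0,0,-1],[0,0,0,0,0,0,-1],[0,0,0,0,0,0,-1]]]'
python3 plan.py .467 -.179 .19 -86 24
```

```text
time_s: 34.7
tcp_pos: [0.7524, 0.0508, 0.1221]
eef_rot: [180.0, 0.0, -107.1]
contact_force: [0.4, -0.1, -1.5]
gripper_width: 0.05
gripper_force: 35.0
time_s: 35.5
tcp_pos: [0.7521, 0.0508, 0.1891]
eef_rot: [179.9, -0.1, -107.1]
contact_force: [0.2, -0.5, -1.9]
gripper_width: 0.0502
gripper_force: 35.0
at [0.7521 0.0508 0.1891] [ 1.799e+02 -1.000e-01 -1.071e+02] 35.5
n 24 row [0.551, 0.534, -0.002] [0, 0, np.float64(-0.22)] OK
```

```bash
for i in 1 2 3; do
python3 -m pendant '[[[0.551,0.534,0,0,0,-0.22,-1],[0.551,0.534,0,0,0,-0.22,-1],[0.551,0.534,0,0,0,-0.22,-1],[0.551,0.534,0,0,0,-0.22,-1],[0.551,0.534,0,0,0,-0.22,-1],[0.551,0.534,0,0,0,-0.22,-1],[0.551,0.534,0,0,0,-0.22,-1],[0.551,0.534,0,0,0,-0.22,-1]]]' | grep width; done
python3 -m pendant '[[[0,0,0,0.7,0,0,-1],[0,0,0,0.7,0,0,-1],[0,0,0,0.7,0,0,-1],[0,0,0,0.7,0,0,-1],[0,0,0,0.7,0,0,-1],[0,0,0,0.7,0,0,-1],[0,0,0,0.7,0,0,-1],[0,0,0,0.7,0,0,-1]]]'
python3 - <<'E'
from h import *
t=cap("top");s=cap("side")
cv2.imwrite("pics/g2.png",np.hstack([cv2.resize(t["frame"][130:260,360:480],(400,433)),cv2.resize(s["frame"][60:190,130:250],(400,433))]))
E
```

```text
gripper_width: 0.05
gripper_width: 0.0504
gripper_width: 0.0498
time_s: 38.7
tcp_pos: [0.4668, -0.1795, 0.1907]
eef_rot: [-157.5, -0.0, -86.0]
contact_force: [0.3, 0.0, -2.3]
gripper_width: 0.0502
gripper_force: 35.0
```

View pics/g2.png

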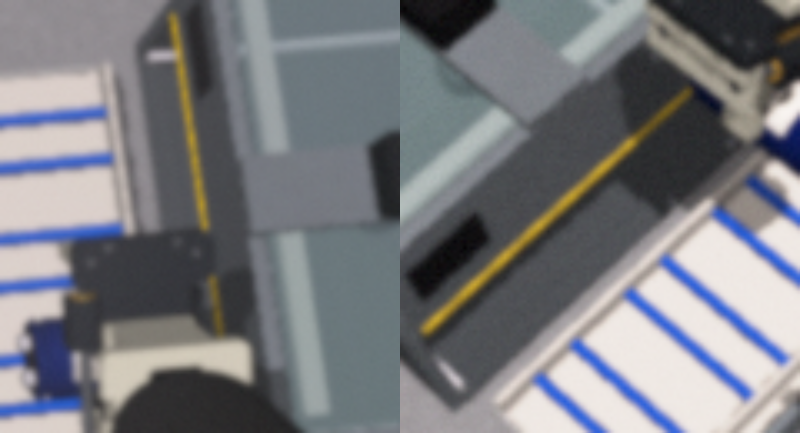

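```bash

python3 -m pendant '[[[0,0.28,0.68,0,0,0,-1],[0,0.28,0.68,0,0,0,-1],[0,0.28,0.68,0,0,0,-1],[0,0.28,0.68,0,0,0,-1],[0,0.28,0.68,0,0,0,-1],[0,0.28,0.68,0,0,0,-1],[0,0.28,0.68,0,0,0,-1],[0,0.28,0.68,0,0,0,-1]]]'
python3 -m pendant '[[[0,0.095,0.225,0,0,0,-1],[0,0.095,0.225,0,0,0,-1],[0,0.095,0.225,0,0,0,-1],[0,0.095,0.225,0,0,0,-1],[0,0.095,0.225,0,0,0,-1],[0,0.07,0.16,0,0,0,-1],[0,0,0,0,0,0,-1],[0,0,0,0,0,0,-1]]]'
```

```text
time_s: 39.6
tcp_pos: [0.4679, -0.1793, 0.0724]
eef_rot: [-157.7, -0.0, -85.9]
contact_force: [-0.3, -0.3, -1.7]
gripper_width: 0.0502
gripper_force: 35.0
time_s: 40.4
tcp_pos: [0.4674, -0.1791, 0.045]
eef_rot: [-157.6, -0.0, -86.0]
contact_force: [-0.1, 0.3, -0.7]
gripper_width: 0.0502
gripper_force: 35.0
```

```bash

python3 -m pendant '[[[0,0.02,0.05,0,0,0,-1],[0,0.02,0.05,0,0,0,-1],[0,0,0,0,0,0,-1],[0,0,0,0,0,0,0.4],[0,0,0,0,0,0,0.4],[0,0,0,0,0,0,0.4],[0,0,0,0,0,0,0.4],[0,0,0,0,0,0,0.4]]]'
python3 -m pendant '[[[0,0,-0.5,0,0,0,0.4],[0,0,-1,0,0,0,0.4],[0,0,-1,0,0,0,0.4],[0,0,-1,0,0,0,0.4],[0,0,-1,0,0,0,0.4],[0,0,-1,0,0,0,0.4],[0,0,-1,0,0,0,0.4],[0,0,-1,0,0,0,0.4]]]'
python3 -m pendant '[[[0,0,0,-0.7,0,0,1],[0,0,0,-0.7,0,0,1],[0,0,0,-0.7,0,0,1],[0,0,0,-0.7,0,0,1],[0,0,0,-0.7,0,0,1],[0,0,0,-0.7,0,0,1],[0,0,0,-0.7,0,0,1],[0,0,0,-0.7,0,0,1]]]'
python3 plan.py .6 -.0 .22 -107
```

```text
time_s: 41.2
tcp_pos: [0.4675, -0.1791, 0.0429]
eef_rot: [-157.6, -0.0, -86.0]
contact_force: [-0.2, -0.7, -0.3]
gripper_width: 0.0613
gripper_force: 0.0
time_s: 42.0
tcp_pos: [0.4094, -0.1833, 0.1829]
eef_rot: [-157.6, -0.0, -86.0]
contact_force: [0.5, 0.9, 0.5]
gripper_width: 0.0617
gripper_force: 0.0
time_s: 42.8
tcp_pos: [0.4099, -0.1834, 0.1824]
eef_rot: [179.9, -0.0, -86.0]
contact_force: [0.1, -1.0, -1.0]
gripper_width: 0.0873
gripper_force: 0.0
at [ 0.4099 -0.1834  0.1824] [179.9  -0.  -86. ] 42.8
n 11 row [-0.918, -0.784, -0.171] [0, 0, np.float64(0.477)] OK
```

```bash
python3 - <<'E'
from plan import *
s=look=None
cs=[cap("top"),cap("side")]
p,L,e=fitcap(cs,.670,.086,.0275,yaw=np.radians(73));print("near",p[:2].round(4),np.degrees(p[2]).round(1),L,e)
for c in cs:print(profile(c,p))
p,L,e=fitcap(cs,.467,-.183,.045,yaw=np.radians(94));print("placed",p[:2].round(4),np.degrees(p[2]).round(1),L,e)
for c in cs:print(profile(c,p,.045))
plan(.605,.106,.18,-107,16)
E
```

```text
near [0.6705 0.0858] 73.2 0.10150179197458997 0.0012047115697722648
{-60: 80, -50: 59, -40: 42, -30: 32, -20: 32, -10: 33, 0: 35, 10: 36, 20: 33, 30: 30, 40: 35, 50: 83, 60: 138, 70: 147, 80: 130, 90: 106}
{-90: 66, -80: 65, -70: 73, -60: 63, -50: 28, -40: 13, -30: 12, -20: 13, -10: 14, 0: 15, 10: 15, 20: 13, 30: 12, 40: 20, 50: 66, 60: 119, 70: 139}
placed [ 0.4649 -0.1807] 93.4 0.10206192549723059 0.0011163004755363887
{-70: 95, -60: 94, -50: 95, -40: 96, -30: 96, -20: 97, -10: 98, 0: 100, 10: 101, 20: 101, 30: 102, 40: 103, 50: 103, 60: 102, 70: 102, 80: 102}
{-100: 17, -90: 13, -80: 8, -70: 9, -60: 34, -50: 133, -40: 215, -30: 231, -20: 237, -10: 224, 0: 217, 10: 217, 20: 223, 30: 203, 40: 154, 50: 123, 60: 129}
n 16 row [-0.966, -0.514, 0.006] [0, 0, np.float64(0.328)] OK
```

```bash
for i in 1 2; do
python3 -m pendant '[[[-0.966,-0.514,0,0,0,0.328,-1],[-0.966,-0.514,0,0,0,0.328,-1],[-0.966,-0.514,0,0,0,0.328,-1],[-0.966,-0.514,0,0,0,0.328,-1],[-0.966,-0.514,0,0,0,0.328,-1],[-0.966,-0.514,0,0,0,0.328,-1],[-0.966,-0.514,0,0,0,0.328,-1],[-0.966,-0.514,0,0,0,0.328,-1]]]' >/dev/null; done
python3 -m pendant '[[[0,0,0.9,0,0,0,-1],[0,0,0.9,0,0,0,-1],[0,0,0.9,0,0,0,-1],[0,0,0.9,0,0,0,-1],[0,0,0.9,0,0,0,-1],[0,0,0.9,0,0,0,-1],[0,0,0.9,0,0,0,-1],[0,0,0.7,0,0,0,-1]]]'
python3 -m pendant '[[[0,0,0.4,0,0,0,-1],[0,0,0,0,0,0,-1],[0,0,0,0,0,0,-1],[0,0,0,0,0,0,-1],[0,0,0,0,0,0,-1],[0,0,0,0,0,0,-1],[0,0,0,0,0,0,-1],[0,0,0,0,0,0,-1]]]'
python3 plan.py .605 .106 .03 -107 8
```

```text
time_s: 45.3
tcp_pos: [0.6038, 0.1056, 0.0412]
eef_rot: [-180.0, 0.0, -107.0]
contact_force: [-1.0, 0.2, -0.2]
gripper_width: 0.0004
gripper_force: 0.0
time_s: 46.1
tcp_pos: [0.6044, 0.1061, 0.0336]
eef_rot: [-180.0, 0.0, -107.0]
contact_force: [0.0, -0.8, -1.0]
gripper_width: 0.0004
gripper_force: 0.0
at [0.6044 0.1061 0.0336] [-180.    0. -107.] 46.1
n 8 row [-0.001, -0.004, 0.023] [0, 0, np.float64(0.0)] OK
```

```bash

python3 -m pendant '[[[0,-0.3,0,0,0,0,-1],[0,-0.3,0,0,0,0,-1],[0,-0.3,0,0,0,0,-1],[0,-0.25,0,0,0,0,-1],[0,-0.25,0,0,0,0,-1],[0,-0.2,0,0,0,0,-1],[0,-0.2,0,0,0,0,-1],[0,-0.1,0,0,0,0,-1]]]'
cat > cp.py <<'E'
import sys
from h import *
x,y,z,yaw=map(float,sys.argv[1:5]);cs=[cap("top"),cap("side")]
P=pts(cs[1]);hs=cv2.cvtColor(cs[1]["frame"],cv2.COLOR_BGR2HSV)
for k,c in enumerate(cs):
    p,L,e=fitcap([c],x,y,z,yaw=np.radians(yaw));print(k,p[:2].round(4),np.degrees(p[2]).round(1),L.round(3),e.round(4));print(profile(c,p,z))
E
python3 cp.py .69 .08 .0275 73
```

```text
time_s: 46.9
tcp_pos: [0.6397, 0.0952, 0.0365]
eef_rot: [179.9, -0.0, -106.9]
contact_force: [-20.0, 4.9, 33.9]
gripper_width: 0.0007
gripper_force: 17.7
0 [0.664  0.0457] 69.2 0.024 0.0014
{-60: 60, -50: 48, -40: 52, -30: 48, -20: 47, -10: 48, 0: 45, 10: 43, 20: 43, 30: 44, 40: 49, 50: 54, 60: 52, 70: 52, 80: 46, 90: 47}
1 [0.6834 0.1133] 72.6 0.047 0.0011
{-80: 108, -70: 105, -60: 67, -50: 55, -40: 45, -30: 45, -20: 71, -10: 105, 0: 114, 10: 110, 20: 74, 30: 67, 40: 69, 50: 59, 60: 59, 70: 53}
```

```bash

python3 -m pendant '[[[0,0.3,0,0,0,0,-1],[0,0.5,0,0,0,0,-1],[0,0.5,0,0,0,0,-1],[0,0.5,0,0,0,0,-1],[0,0,0,0,0,0,-1],[0,0,0,0,0,0,-1],[0,0,0,0,0,0,-1],[0,0,0,0,0,0,-1]]]'
python3 - <<'E'
from h import *
cs=[cap("top"),cap("side")]
cv2.imwrite("pics/g3.png",np.hstack([cv2.resize(cs[0]["frame"][140:270,180:300],(400,433)),cv2.resize(cs[1]["frame"][200:330,205:325],(400,433))]))
for c in cs:
    p,L,e=fitcap([c],.675,.085,.0275,yaw=np.radians(73));print(p[:2],np.degrees(p[2]),L,e);print(profile(c,p))
E
```

```text
time_s: 47.8
tcp_pos: [0.6066, 0.1054, 0.0334]
eef_rot: [-180.0, -0.0, -107.0]
contact_force: [0.5, 0.6, -0.2]
gripper_width: 0.0005
gripper_force: 0.0
[0.66029261 0.0480028 ] 74.74692885606586 0.02601832670228911 0.001466444682703641
{-60: 76, -50: 67, -40: 65, -30: 66, -20: 66, -10: 57, 0: 54, 10: 49, 20: 43, 30: 41, 40: 39, 50: 38, 60: 44, 70: 43, 80: 41, 90: 45}
[0.67896871 0.11461515] 72.3572070915335 0.04705604257232794 0.0010446622247973908
{-80: 96, -70: 89, -60: 71, -50: 54, -40: 59, -30: 50, -20: 48, -10: 60, 0: 68, 10: 69, 20: 53, 30: 41, 40: 44, 50: 48, 60: 68, 70: 88, 80: 32}
```

View pics/g3.png

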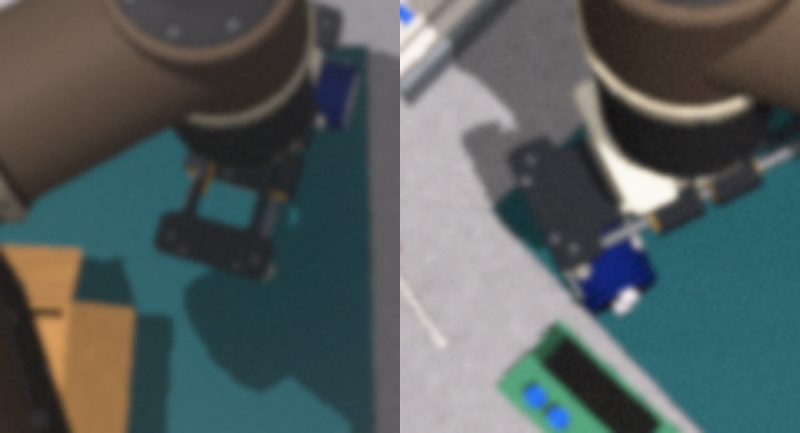

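```bash

python3 -m pendant '[[[0,0,-1,0,0,0,0.36],[0,0.5,-1,0,0,0,0.36],[0,0.5,-1,0,0,0,0.36],[0,0.5,-1,0,0,0,0.36],[0,0.5,-1,0,0,0,0.36],[0,0.5,-1,0,0,0,0.36],[0,0.5,-1,0,0,0,0.36],[0,0.5,-1,0,0,0,0.36]]]'
python3 -m pendant '[[[0,0.5,-1,0,0,0,0.36],[0,0.5,-1,0,0,0,0.36],[0,0.5,0,0,0,0,0.36],[0,0.5,0,0,0,0,0.36],[0,0.5,0,0,0,0,0.36],[0,0.5,0,0,0,0,0.36],[0,0.5,0,0,0,0,0.36],[0,0,0,0,0,0,0.36]]]'
python3 cp.py .672 .085 .0275 73
```

```text
time_s: 48.7
tcp_pos: [0.5389, 0.1259, 0.1943]
eef_rot: [-180.0, 0.0, -107.0]
contact_force: [0.4, 0.3, 1.1]
gripper_width: 0.0571
gripper_force: 0.0
time_s: 49.5
tcp_pos: [0.4712, 0.1466, 0.2333]
eef_rot: [180.0, -0.0, -106.9]
contact_force: [0.2, -0.8, -0.4]
gripper_width: 0.0596
gripper_force: 0.0
0 [0.6716 0.0851] 72.6 0.102 0.0011
{-60: 86, -50: 73, -40: 48, -30: 35, -20: 33, -10: 33, 0: 35, 10: 36, 20: 34, 30: 31, 40: 34, 50: 71, 60: 131, 70: 153, 80: 145, 90: 124}
1 [0.6703 0.0864] 73.4 0.099 0.001
{-80: 92, -70: 86, -60: 60, -50: 26, -40: 14, -30: 14, -20: 16, -10: 17, 0: 17, 10: 17, 20: 16, 30: 15, 40: 29, 50: 96, 60: 152, 70: 164, 80: 163}
```

```bash
python3 plan.py .618 .102 .17 -106.8 8
python3 -m pendant '[[[0,-0.97,0.4,0.69,0,0,0.36],[0,-0.97,0.4,0.69,0,0,0.36],[0,-0.97,0.4,0.69,0,0,0.36],[0,-0.97,0.4,0.69,0,0,0.36],[0,-0.97,0.4,0.69,0,0,0.36],[0,-0.97,0.4,0.69,0,0,0.36],[0,-0.97,0.4,0.69,0,0,0.36],[0,-0.97,0.4,0.69,0,0,0.36]]]'
cat > tl.py <<'E'
# straight-line shift in tool axes (units of 20 mm) to a world point, orientation kept
import sys
from h import *
from scipy.spatial.transform import Rotation as R
s=r.get_state();t=np.array([float(v) for v in sys.argv[1:4]]);print("at",s["tcp_pos"].round(4),s["eef_rot"].round(1),"t",round(s["time_s"],1))
print("units",(R.from_euler("xyz",s["eef_rot"],degrees=True).inv().apply(t-s["tcp_pos"])/.02).round(2))
E
python3 tl.py .6721 .0855 .0247
```

```text
at [0.4722 0.1466 0.2335] [-180.     0.  -106.9] 49.6
n 8 row [0.002, -0.953, 0.397] [0, 0, np.float64(-0.005)] OK
time_s: 50.4
tcp_pos: [0.629, 0.0989, 0.1963]
eef_rot: [-157.8, -0.0, -107.0]
contact_force: [0.4, -0.4, 0.1]
gripper_width: 0.0597
gripper_force: 0.0
at [0.629  0.0989 0.1963] [-157.8   -0.  -107. ] t 50.4
units [0.01 1.15 8.8 ]
```

```bash

python3 -m pendant '[[[0,0.2,0.6,0,0,0,0.36],[0,0.2,0.6,0,0,0,0.36],[0,0.2,0.6,0,0,0,0.36],[0,0.2,0.6,0,0,0,0.36],[0,0.2,0.6,0,0,0,0.36],[0,0.15,0.6,0,0,0,0.36],[0,0,0.6,0,0,0,0.36],[0,0,0,0,0,0,0.36]]]'>/dev/null; python3 tl.py .6721 .0855 .0247
```

```text
at [0.6375 0.0949 0.1083] [-1.58e+02 -1.00e-01 -1.07e+02] t 51.2
units [-0.07 -0.1   4.55]
```

```bash

python3 -m pendant '[[[-0.02,-0.03,0.8,0,0,0,0.36],[-0.02,-0.03,0.8,0,0,0,0.36],[-0.02,-0.02,0.8,0,0,0,0.36],[0,-0.02,0.8,0,0,0,0.36],[0,0,0.6,0,0,0,0.36],[0,0,0.4,0,0,0,0.36],[0,0,0.2,0,0,0,0.36],[0,0,0,0,0,0,0.36]]]'; python3 tl.py .6721 .0855 .0247
```

```text
time_s: 52.0
tcp_pos: [0.6725, 0.0857, 0.0295]
eef_rot: [-157.9, -0.0, -107.0]
contact_force: [1.1, 0.2, 0.2]
gripper_width: 0.0593
gripper_force: 0.0
at [0.6725 0.0857 0.0295] [-157.9   -0.  -107. ] t 52.0
units [0.01 0.1  0.21]
```

```bash

python3 -m pendant '[[[0,0.05,0.1,0,0,0,0.36],[0,0.04,0.1,0,0,0,0.36],[0,0,0.02,0,0,0,0.36],[0,0,0,0,0,0,0.2],[0,0,0,0,0,0,0.1],[0,0,0,0,0,0,0.1],[0,0,0,0,0,0,0],[0,0,0,0,0,0,0]]]' 15; 
python3 -m pendant '[[[0,0,0,0,0,0,-0.2],[0,0,0,0,0,0,-0.2],[0,0,0,0,0,0,-0.2],[0,0,0,0,0,0,-0.2],[0,0,0,0,0,0,-0.2],[0,0,0,0,0,0,-0.2],[0,0,0,0,0,0,-0.2],[0,0,0,0,0,0,-0.2]]]' 35; python3 tl.py .6721 .0855 .15
```

```text
time_s: 52.8
tcp_pos: [0.672, 0.0874, 0.026]
eef_rot: [-158.0, -0.0, -107.0]
contact_force: [-1.5, 1.3, 1.8]
gripper_width: 0.0504
gripper_force: 15.0
time_s: 53.6
tcp_pos: [0.672, 0.0873, 0.026]
eef_rot: [-158.0, -0.0, -107.0]
contact_force: [-3.7, 3.3, 5.0]
gripper_width: 0.0498
gripper_force: 35.0
at [0.672  0.0873 0.026 ] [-158.   -0. -107.] t 53.6
units [ 0.09 -2.35 -5.74]
```

```bash

python3 -m pendant '[[[0,-0.24,-0.6,0,0,0,-0.2],[0,-0.24,-0.6,0,0,0,-0.2],[0,-0.24,-0.6,0,0,0,-0.2],[0,-0.24,-0.6,0,0,0,-0.2],[0,-0.24,-0.6,0,0,0,-0.2],[0,0,0,-1,0,0,-0.2],[0,0,0,-1,0,0,-0.2],[0,0,0,-1,0,0,-0.2]]]'; 
python3 -m pendant '[[[0,0,0,-1,0,0,-0.2],[0,0,0,-1,0,0,-0.2],[0,0,0,-1,0,0,-0.2],[0,0,0,-1,0,0,-0.2],[0,0,0,-1,0,0,-0.2],[0,0,0,-1,0,0,-0.2],[0,0,0,-1,0,0,-0.2],[0,0,0,-1,0,0,-0.2]]]'; python3 tl.py .59 .11 .09; python3 tl.py .59 .11 .027
```

```text
time_s: 54.4
tcp_pos: [0.6735, 0.0831, 0.0915]
eef_rot: [-168.3, -0.4, -107.3]
contact_force: [1.7, -2.1, -1.1]
gripper_width: 0.05
gripper_force: 35.0
time_s: 55.2
tcp_pos: [0.6749, 0.0818, 0.0918]
eef_rot: [159.7, -0.4, -107.4]
contact_force: [0.9, 1.3, -2.6]
gripper_width: 0.05
gripper_force: 35.0
at [0.6749 0.0818 0.0918] [ 159.7   -0.4 -107.4] t 55.2
units [-0.08  4.17  1.64]
at [0.6749 0.0818 0.0918] [ 159.7   -0.4 -107.4] t 55.2
units [-0.1   3.07  4.59]
```

```bash

python3 -m pendant '[[[-0.01,0.52,0.2,0,0,0,-0.2],[-0.01,0.52,0.2,0,0,0,-0.2],[-0.01,0.52,0.2,0,0,0,-0.2],[-0.01,0.52,0.2,0,0,0,-0.2],[-0.01,0.52,0.2,0,0,0,-0.2],[-0.01,0.52,0.2,0,0,0,-0.2],[-0.01,0.52,0.2,0,0,0,-0.2],[-0.01,0.52,0.2,0,0,0,-0.2]]]'; 
python3 -m pendant '[[[0,-0.2,0.55,0,0,0,-0.2],[0,-0.2,0.55,0,0,0,-0.2],[0,-0.2,0.5,0,0,0,-0.2],[0,-0.2,0.5,0,0,0,-0.2],[0,-0.16,0.4,0,0,0,-0.2],[0,-0.08,0.2,0,0,0,-0.2],[0,0,0,0,0,0,-0.2],[0,0,0,0,0,0,-0.2]]]'; python3 tl.py .59 .11 .0275
```

```text
time_s: 56.0
tcp_pos: [0.5902, 0.1104, 0.0915]
eef_rot: [160.1, -0.4, -107.3]
contact_force: [-0.4, 0.7, -2.1]
gripper_width: 0.0497
gripper_force: 35.0
time_s: 56.8
tcp_pos: [0.5923, 0.1093, 0.0334]
eef_rot: [160.1, -0.4, -107.3]
contact_force: [0.3, 1.3, -2.1]
gripper_width: 0.0497
gripper_force: 35.0
at [0.5923 0.1093 0.0334] [ 160.1   -0.4 -107.3] t 56.8
units [-0.    0.01  0.32]
```

```bash

python3 -m pendant '[[[0,-0.04,0.1,0,0,0,-0.2],[0,-0.04,0.1,0,0,0,-0.2],[0,-0.02,0.05,0,0,0,-0.2],[0,0,0,0,0,0,-0.2],[0,0,0,0,0,0,-0.2],[0,0,0,0,0,0,-0.2],[0,0,0,0,0,0,-0.2],[0,0,0,0,0,0,-0.2]]]'
```

```text
time_s: 57.6
tcp_pos: [0.5922, 0.1092, 0.028]
eef_rot: [160.0, -0.4, -107.3]
contact_force: [0.5, -0.3, -2.4]
gripper_width: 0.05
gripper_force: 35.0
```

```bash

python3 -m pendant '[[[0,-0.03,0.07,0,0,0,-0.2],[0,0,0.02,0,0,0,-0.2],[0,0,0,0,0,0,-0.2],[0,0,0,0,0,0,-0.2],[0,0,0,0,0,0,-0.2],[0,0,0,0,0,0,-0.2],[0,0,0,0,0,0,-0.2],[0,0,0,0,0,0,-0.2]]]'
```

```text
time_s: 58.4
tcp_pos: [0.5922, 0.1092, 0.0261]
eef_rot: [160.0, -0.4, -107.3]
contact_force: [-0.2, -0.2, -1.0]
gripper_width: 0.0501
gripper_force: 35.0
```

Touching about now; release gently, retract along the tool, straighten and look.

```bash

python3 -m pendant '[[[0,-0.01,0.03,0,0,0,-0.2],[0,0,0,0,0,0,-0.2],[0,0,0,0,0,0,0.36],[0,0,0,0,0,0,0.36],[0,0,0,0,0,0,0.36],[0,0,0,0,0,0,0.36],[0,0,-0.3,0,0,0,0.36],[0,0,-0.6,0,0,0,0.36]]]'; 
python3 -m pendant '[[[0,0,-1,0,0,0,0.36],[0,0,-1,0,0,0,0.36],[0,0,-1,0,0,0,0.36],[0,0,-1,0,0,0,0.36],[0,0,-1,0,0,0,0.36],[0,0,-1,0,0,0,0.36],[0,0,-1,0,0,0,0.36],[0,0,0,0,0,0,0.36]]]';
for i in 1 2; do python3 -m pendant '[[[0,0.5,0,0.75,0,0,0.36],[0,0.5,0,0.75,0,0,0.36],[0,0.5,0,0.75,0,0,0.36],[0,0.5,0,0.75,0,0,0.36],[0,0.5,0,0.75,0,0,0.36],[0,0.5,0,0.75,0,0,0.36],[0,0.5,0,0.75,0,0,0.36],[0,0.5,0,0,0,0,0.36]]]'; done; python3 cp.py .593 .109 .0275 73; python3 look.py l2 | head -8
```

```text
time_s: 59.2
tcp_pos: [0.5976, 0.1073, 0.0422]
eef_rot: [160.0, -0.5, -107.3]
contact_force: [-0.5, 0.1, -0.4]
gripper_width: 0.0596
gripper_force: 0.0
time_s: 60.0
tcp_pos: [0.6464, 0.0937, 0.1779]
eef_rot: [160.4, -0.3, -107.3]
contact_force: [0.5, -0.6, 0.9]
gripper_width: 0.0596
gripper_force: 0.0
time_s: 60.8
tcp_pos: [0.5676, 0.1177, 0.1877]
eef_rot: [-178.9, -0.4, -107.3]
contact_force: [-0.6, 0.5, 0.3]
gripper_width: 0.0595
gripper_force: 0.0
time_s: 61.6
tcp_pos: [0.4935, 0.1396, 0.1706]
eef_rot: [-157.9, -0.5, -107.3]
contact_force: [0.3, -0.3, -0.3]
gripper_width: 0.0597
gripper_force: 0.0
0 [0.5933 0.1058] 73.5 0.101 0.0012
{-70: 32, -60: 30, -50: 27, -40: 25, -30: 25, -20: 25, -10: 27, 0: 48, 10: 140, 20: 173, 30: 124, 40: 111, 50: 98, 60: 90, 70: 87, 80: 77, 90: 74}
1 [0.593  0.1079] 73.6 0.1 0.001
{-90: 14, -80: 11, -70: 10, -60: 11, -50: 12, -40: 13, -30: 15, -20: 15, -10: 16, 0: 30, 10: 161, 20: 240, 30: 239, 40: 233, 50: 214, 60: 177, 70: 149}
0 437 [0.599 0.1   0.049] 0.0547 [array([594., 105.]), array([101.,  48.]), np.float64(71.0)]
0 124 [ 0.462 -0.145  0.066] 0.0715 [array([ 462., -144.]), array([40., 18.]), np.float64(6.0)]
rod 0 129 [ 0.6635 -0.1672  0.0242] [array([ 664., -168.]), array([  8., 125.]), np.float64(4.0)]
rod 0 138 [ 0.6274 -0.1686  0.024 ] [array([ 628., -171.]), array([  8., 123.]), np.float64(4.0)]
rod 0 135 [ 0.574  -0.175   0.0242] [array([ 574., -175.]), array([  7., 126.]), np.float64(4.0)]
rod 0 134 [ 0.5381 -0.177   0.0246] [array([ 538., -178.]), array([  7., 124.]), np.float64(4.0)]
lug 0 119 [ 0.5473 -0.0564  0.0715] ((547.9874877929688, -56.780887603759766), (16.068370819091797, 38.96441650390625), 4.861231803894043)
1 267 [ 0.477 -0.152  0.059] 0.0704 [array([ 470., -167.]), array([44., 68.]), np.float64(6.0)]
```

View pics/l2s.png

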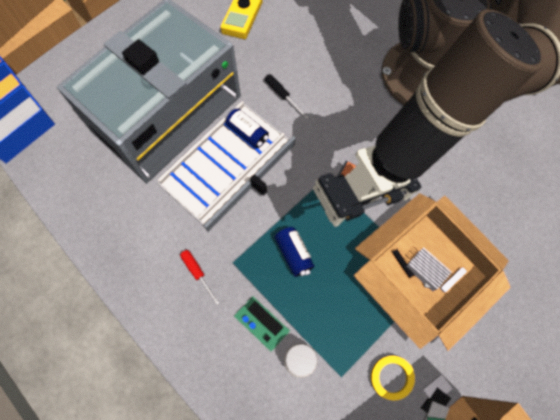

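```bash
python3 tl.py .594 .107 .026
python3 - <<'E'
from h import *
from scipy.spatial.transform import Rotation as R
z=R.from_euler("xyz",[-157.9,-.5,-107.3],degrees=True).apply([0,0,1]);print(np.array([.594,.107,.026])-.1*z)
E
```

```text
at [0.4956 0.1412 0.1717] [-158.    -0.4 -107.3] t 61.8
units [ 0.12 -2.09  8.71]
[0.55832002 0.11895993 0.11864934]
```

```bash

python3 -m pendant '[[[0.02,-0.35,0.6,0,0,0,0.36],[0.02,-0.35,0.6,0,0,0,0.36],[0.02,-0.35,0.6,0,0,0,0.36],[0.02,-0.35,0.6,0,0,0,0.36],[0.02,-0.35,0.6,0,0,0,0.36],[0.02,-0.35,0.6,0,0,0,0.36],[0,0,0,0,0,0,0.36],[0,0,0,0,0,0,0.36]]]'; python3 tl.py .594 .107 .026
```

```text
time_s: 62.6
tcp_pos: [0.5578, 0.1178, 0.1202]
eef_rot: [-158.0, -0.4, -107.4]
contact_force: [-0.3, 0.1, -0.1]
gripper_width: 0.0596
gripper_force: 0.0
at [0.5578 0.1178 0.1202] [-158.    -0.4 -107.4] t 62.6
units [-0.07  0.02  5.07]
```

```bash

python3 -m pendant '[[[-0.01,0,0.8,0,0,0,0.36],[-0.01,0,0.8,0,0,0,0.36],[-0.01,0,0.8,0,0,0,0.36],[-0.01,0,0.8,0,0,0,0.36],[-0.01,0,0.7,0,0,0,0.36],[0,0,0.5,0,0,0,0.36],[0,0,0.4,0,0,0,0.36],[0,0,0.2,0,0,0,0.36]]]'; python3 tl.py .594 .107 .026
python3 -m pendant '[[[0,0,0.02,0,0,0,0.36],[0,0,0,0,0,0,0.36],[0,0,0,0,0,0,0.2],[0,0,0,0,0,0,0.1],[0,0,0,0,0,0,0.1],[0,0,0,0,0,0,0.1],[0,0,0,0,0,0,0],[0,0,0,0,0,0,0]]]' 15; 
```

```text
time_s: 63.4
tcp_pos: [0.5952, 0.1093, 0.0334]
eef_rot: [-158.3, -0.8, -107.3]
contact_force: [0.1, 0.7, 0.0]
gripper_width: 0.0594
gripper_force: 0.0
at [0.5952 0.1093 0.0334] [-158.3   -0.8 -107.3] t 63.4
units [0.12 0.16 0.34]
time_s: 64.2
tcp_pos: [0.5944, 0.1093, 0.033]
eef_rot: [-158.4, -0.7, -107.4]
contact_force: [0.8, 1.4, 2.0]
gripper_width: 0.0472
gripper_force: 14.8
```

```bash

python3 -m pendant '[[[0,0,0,0,0,0,0.36],[0,0,0,0,0,0,0.36],[0,0,0,0,0,0,0.36],[0.04,0.05,0.1,0,0,0,0.36],[0.04,0.05,0.1,0,0,0,0.36],[0.04,0.04,0.1,0,0,0,0.36],[0,0,0.04,0,0,0,0.36],[0,0,0,0,0,0,0.36]]]'; python3 tl.py .594 .107 .026
python3 -m pendant '[[[0,0,0,0,0,0,0.36],[0,0,0,0,0,0,0.36],[0,0,0,0,0,0,0.2],[0,0,0,0,0,0,0.1],[0,0,0,0,0,0,0.1],[0,0,0,0,0,0,0.1],[0,0,0,0,0,0,0],[0,0,0,0,0,0,0]]]' 15; python3 cp.py .593 .107 .0275 73
```

```text
time_s: 65.0
tcp_pos: [0.5939, 0.1076, 0.0286]
eef_rot: [-158.7, -0.9, -107.5]
contact_force: [0.0, 0.3, -0.4]
gripper_width: 0.0593
gripper_force: 0.0
at [0.5939 0.1076 0.0286] [-158.7   -0.9 -107.5] t 65.0
units [0.03 0.03 0.13]
time_s: 65.8
tcp_pos: [0.5948, 0.1075, 0.0295]
eef_rot: [-158.6, -0.9, -107.6]
contact_force: [4.7, -0.8, 5.2]
gripper_width: 0.0492
gripper_force: 15.1
0 [0.5861 0.0698] 74.1 0.029 0.0012
{-70: 34, -60: 44, -50: 40, -40: 55, -30: 65, -20: 69, -10: 73, 0: 83, 10: 86, 20: 87, 30: 79, 40: 74, 50: 64, 60: 62, 70: 60, 80: 48, 90: 53}
1 [0.6047 0.1367] 70.0 0.044 0.0013
{-90: 38, -80: 30, -70: 28, -60: 26, -50: 27, -40: 32, -30: 51, -20: 58, -10: 57, 0: 57, 10: 59, 20: 55, 30: 45, 40: 53, 50: 65, 60: 60, 70: 56}
```

```bash

python3 -m pendant '[[[0,0,0,0,0,0,0.36],[0,0,0,0,0,0,0.36],[0,0,0,0,0,0,0.36],[0,0.05,0.1,0,0,0,0.36],[0,0,0.1,0,0,0,0.36],[0,0,0,0,0,0,0.36],[0,0,0,0,0,0,0.2],[0,0,0,0,0,0,0.1]]]'; 
python3 -m pendant '[[[0,0,0,0,0,0,0.1],[0,0,0,0,0,0,0.1],[0,0,0,0,0,0,0],[0,0,0,0,0,0,0],[0,0,0,0,0,0,0],[0,0,0,0,0,0,0],[0,0,0,0,0,0,0],[0,0,0,0,0,0,0]]]' 15
```

```text
time_s: 66.7
tcp_pos: [0.5959, 0.1077, 0.0272]
eef_rot: [-158.7, -1.0, -107.6]
contact_force: [2.4, -2.9, 4.0]
gripper_width: 0.0508
gripper_force: 2.7
time_s: 67.5
tcp_pos: [0.5957, 0.1078, 0.0272]
eef_rot: [-158.7, -1.0, -107.6]
contact_force: [4.0, -1.8, 5.8]
gripper_width: 0.0501
gripper_force: 15.1
```

```bash

python3 -m pendant '[[[0,0,0,0,0,0,-0.3],[0,0,0,0,0,0,-0.3],[0,-0.15,-0.4,0,0,0,-0.3],[0,-0.35,-0.87,0,0,0,-0.3],[0,-0.35,-0.87,0,0,0,-0.3],[0,-0.35,-0.87,0,0,0,-0.3],[0,-0.35,-0.87,0,0,0,-0.3],[0,-0.35,-0.87,0,0,0,-0.3]]]' 35
python3 -m pendant '[[[0,-0.35,-0.87,0,0,0,-0.3],[0,0,0,-0.7,0,0,-0.3],[0,0,0,-0.8,0,0,-0.3],[0,0,0,-0.8,0,0,-0.3],[0,0,0,-0.8,0,0,-0.3],[0,0,0,-0.8,0,0,-0.3],[0,0,0,-0.8,0,0,-0.3],[0,0,0,-0.7,0,0,-0.3]]]'
python3 plan.py .646 -.168 .16 -86 16
```

```text
time_s: 68.3
tcp_pos: [0.5964, 0.1092, 0.1226]
eef_rot: [-158.8, -1.2, -107.5]
contact_force: [1.5, -0.8, -1.2]
gripper_width: 0.0494
gripper_force: 34.9
time_s: 69.1
tcp_pos: [0.5976, 0.1091, 0.1411]
eef_rot: [179.5, -1.1, -107.6]
contact_force: [0.0, -0.7, -2.3]
gripper_width: 0.0494
gripper_force: 34.9
at [0.5976 0.1091 0.1411] [ 179.5   -1.1 -107.6] 69.1
n 16 row [0.844, -0.264, -0.059] [0, 0, np.float64(-0.337)] OK
```

```bash
for i in 1 2; do 
python3 -m pendant '[[[0.844,-0.264,-0.06,0,0,-0.337,-0.3],[0.844,-0.264,-0.06,0,0,-0.337,-0.3],[0.844,-0.264,-0.06,0,0,-0.337,-0.3],[0.844,-0.264,-0.06,0,0,-0.337,-0.3],[0.844,-0.264,-0.06,0,0,-0.337,-0.3],[0.844,-0.264,-0.06,0,0,-0.337,-0.3],[0.844,-0.264,-0.06,0,0,-0.337,-0.3],[0.844,-0.264,-0.06,0,0,-0.337,-0.3]]]' | grep width; done
python3 -m pendant '[[[0,0,0,-0.8,0,0,-0.3],[0,0,0,-0.8,0,0,-0.3],[0,0,0,-0.8,0,0,-0.3],[0,0,0,-0.8,0,0,-0.3],[0,0,0,-0.8,0,0,-0.3],[0,0,0,-0.8,0,0,-0.3],[0,0,0,-0.8,0,0,-0.3],[0,0,0,-0.8,0,0,-0.3]]]'
python3 tl.py .646 -.168 .075;python3 tl.py .646 -.168 .045
python3 - <<'E'
from h import *
cs=[cap("top"),cap("side")]
cv2.imwrite("pics/g4.png",np.hstack([cv2.resize(cs[0]["frame"][110:240,340:460],(400,433)),cv2.resize(cs[1]["frame"][90:220,130:250],(400,433))]))
E
```

```text
gripper_width: 0.0494
gripper_width: 0.0496
time_s: 71.5
tcp_pos: [0.6464, -0.1673, 0.164]
eef_rot: [153.5, -0.9, -86.0]
contact_force: [1.2, -0.0, -3.1]
gripper_width: 0.0493
gripper_force: 34.9
at [ 0.6464 -0.1673  0.164 ] [153.5  -0.9 -86. ] t 71.5
units [-0.04 -1.96  3.99]
at [ 0.6464 -0.1673  0.164 ] [153.5  -0.9 -86. ] t 71.5
units [-0.06 -2.63  5.33]
```

View pics/g4.png

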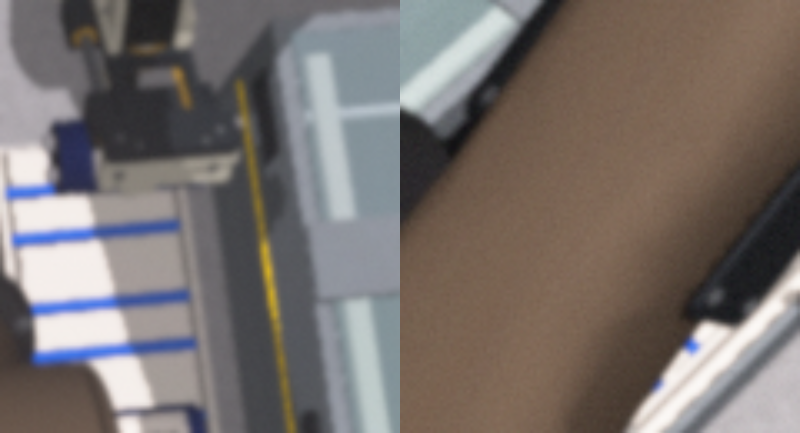

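```bash

python3 -m pendant '[[[0,-0.245,0.5,0,0,0,-0.3],[0,-0.245,0.5,0,0,0,-0.3],[0,-0.245,0.5,0,0,0,-0.3],[0,-0.245,0.5,0,0,0,-0.3],[0,-0.245,0.5,0,0,0,-0.3],[0,-0.245,0.5,0,0,0,-0.3],[0,-0.245,0.5,0,0,0,-0.3],[0,-0.245,0.5,0,0,0,-0.3]]]'
python3 -m pendant '[[[0,-0.1,0.2,0,0,0,-0.3],[0,-0.1,0.2,0,0,0,-0.3],[0,-0.1,0.2,0,0,0,-0.3],[0,-0.1,0.2,0,0,0,-0.3],[0,-0.1,0.2,0,0,0,-0.3],[0,-0.1,0.2,0,0,0,-0.3],[0,0,0,0,0,0,-0.3],[0,0,0,0,0,0,-0.3]]]'
```

```text
time_s: 72.4
tcp_pos: [0.6469, -0.1692, 0.076]
eef_rot: [153.8, -0.9, -86.0]
contact_force: [0.6, 0.6, -2.1]
gripper_width: 0.0495
gripper_force: 34.9
time_s: 73.2
tcp_pos: [0.647, -0.1696, 0.0501]
eef_rot: [153.8, -0.9, -86.0]
contact_force: [-0.9, 0.1, -2.7]
gripper_width: 0.0496
gripper_force: 34.9
```

```bash

python3 -m pendant '[[[0,-0.04,0.08,0,0,0,-0.3],[0,-0.04,0.08,0,0,0,-0.3],[0,-0.02,0.05,0,0,0,-0.3],[0,0,0,0,0,0,-0.3],[0,0,0,0,0,0,-0.3],[0,0,0,0,0,0,-0.3],[0,0,0,0,0,0,-0.3],[0,0,0,0,0,0,-0.3]]]'
```

```text
time_s: 74.0
tcp_pos: [0.6469, -0.1697, 0.0459]
eef_rot: [153.8, -0.9, -86.0]
contact_force: [-2.3, -0.1, 3.8]
gripper_width: 0.0492
gripper_force: 35.0
```

```bash

python3 -m pendant '[[[0,0,0,0,0,0,0.4],[0,0,0,0,0,0,0.4],[0,0,0,0,0,0,0.4],[0,0,0,0,0,0,0.4],[0,0,0,0,0,0,0.4],[0,0,-0.3,0,0,0,0.4],[0,0,-0.6,0,0,0,0.4],[0,0,-1,0,0,0,0.4]]]'
python3 -m pendant '[[[0,0,-1,0,0,0,0.4],[0,0,-1,0,0,0,0.4],[0,0,-1,0,0,0,0.4],[0,0,-1,0,0,0,0.4],[0,0,-1,0,0,0,0.4],[0,0,0,0.8,0,0,0.4],[0,0,0,0.8,0,0,0.4],[0,0,0,0.8,0,0,0.4]]]'
python3 -m pendant '[[[-0.8,0.5,0,0.8,0,0,0],[-0.8,0.5,0,0.8,0,0,0],[-0.8,0.5,0,0.8,0,0,0],[-0.8,0.5,0,0.8,0,0,0],[-0.8,0.5,0,0.4,0,0,0],[-0.8,0.5,0,0,0,0,0],[-0.8,0.5,0,0,0,0,0],[-0.8,0.5,0,0,0,0,0]]]'
python3 -m pendant '[[[-0.8,0,0,0,0,0,0],[-0.8,0,0,0,0,0,0],[-0.8,0,0,0,0,0,0],[-0.8,0,0,0,0,0,0],[-0.8,0,0,0,0,0,0],[-0.8,0,0,0,0,0,0],[-0.8,0,0,0,0,0,0],[-0.8,0,0,0,0,0,0]]]'
python3 cp.py .646 -.169 .045 94;python3 cp.py .466 -.181 .045 94; python3 look.py l3 | grep lug
```

```text
time_s: 74.8
tcp_pos: [0.6636, -0.1679, 0.0799]
eef_rot: [153.7, -0.9, -86.0]
contact_force: [0.4, 0.2, 0.5]
gripper_width: 0.061
gripper_force: 0.0
time_s: 75.6
tcp_pos: [0.7086, -0.1634, 0.1704]
eef_rot: [163.6, -0.9, -86.0]
contact_force: [-0.1, -0.0, -0.2]
gripper_width: 0.0611
gripper_force: 0.0
time_s: 76.4
tcp_pos: [0.6197, -0.0399, 0.1775]
eef_rot: [177.8, -0.9, -86.0]
contact_force: [0.0, 0.1, 0.2]
gripper_width: 0.0437
gripper_force: 0.0
time_s: 77.2
tcp_pos: [0.6111, 0.0879, 0.1751]
eef_rot: [177.8, -0.9, -86.0]
contact_force: [0.3, -0.1, 0.3]
gripper_width: 0.0439
gripper_force: 0.0
0 [ 0.6473 -0.1712] 94.5 0.104 0.0012
{-60: 182, -50: 138, -40: 114, -30: 134, -20: 155, -10: 159, 0: 150, 10: 145, 20: 152, 30: 161, 40: 160, 50: 142, 60: 101, 70: 65, 80: 54, 90: 60}
1 [ 0.6446 -0.1691] 95.2 0.103 0.001
{-90: 97, -80: 63, -70: 26, -60: 13, -50: 33, -40: 113, -30: 184, -20: 188, -10: 186, 0: 161, 10: 154, 20: 159, 30: 168, 40: 151, 50: 139, 60: 136, 70: 141}
0 [ 0.4671 -0.1823] 94.1 0.1 0.0012
{-70: 170, -60: 134, -50: 144, -40: 203, -30: 228, -20: 232, -10: 227, 0: 223, 10: 
[... 538 characters left out ...]
le(l,[1,99]);p[:2]+=a*(lo+hi)/2
                              ~~~~~~~~~~~~~^^^^^^^^^^
    return _quantile_unchecked(
        a, q, axis, out, overwrite_input, method, keepdims, weights)
    return _ureduce(a,
                    func=_quantile_ureduce_func,
    ...<5 lines>...
                    overwrite_input=overwrite_input,
                    method=method)
    r = func(a, **kwargs)
    result = _quantile(arr,
                       quantiles=q,
    ...<2 lines>...
                       out=out,
                       weights=wgt)
    slices_having_nans = np.isnan(arr[-1, ...])
                                  ~~~^^^^^^^^^
IndexError: index -1 is out of bounds for axis 0 with size 0
```

View pics/l3t.png

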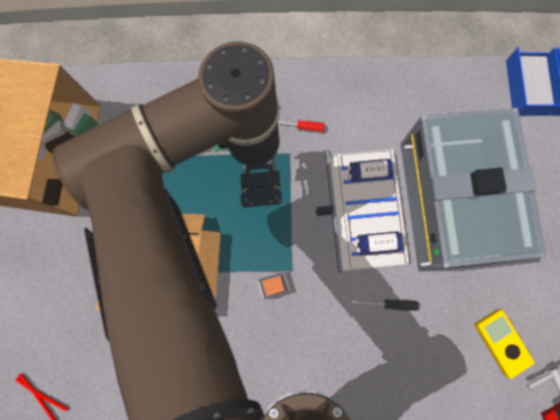

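```bash

python3 -m pendant '[[[0,0,0,0.27,0,0,-1],[0,0,0,0.27,0,0,-1],[0,0,0,0,0,0,-1],[0,0,0,0,0,0,-1],[0,0,0,0,0,0,-1],[0,0,0,0,0,0,-1],[0,0,0,0,0,0,-1],[0,0,0,0,0,0,-1]]]'; python3 plan.py .545 .01 .12 -86 8; python3 look.py | grep lug
```

```text
time_s: 78.3
tcp_pos: [0.6112, 0.0866, 0.1751]
eef_rot: [179.9, -0.9, -86.0]
contact_force: [-0.5, -0.8, 0.4]
gripper_width: 0.0005
gripper_force: 0.0
at [0.6112 0.0866 0.1751] [179.9  -0.9 -86. ] 78.3
n 8 row [0.449, 0.446, 0.344] [0, 0, np.float64(-0.001)] OK
lug 0 116 [ 0.5474 -0.0563  0.0717] ((547.8009033203125, -56.818572998046875), (16.595006942749023, 39.2992057800293), 6.377381801605225)
```

```bash

python3 -m pendant '[[[0.45,0.446,0.344,0,0,0,-1],[0.45,0.446,0.344,0,0,0,-1],[0.45,0.446,0.344,0,0,0,-1],[0.45,0.446,0.344,0,0,0,-1],[0.45,0.446,0.344,0,0,0,-1],[0.45,0.446,0.344,0,0,0,-1],[0.45,0.446,0.344,0,0,0,-1],[0.45,0.446,0.344,0,0,0,-1]]]' >/dev/null
python3 -m pendant '[[[0,0,0.7,0,0,0,-1],[0,0,0.7,0,0,0,-1],[0,0,0.7,0,0,0,-1],[0,0,0.7,0,0,0,-1],[0,0,0.6,0,0,0,-1],[0,0,0.4,0,0,0,-1],[0,0,0,0,0,0,-1],[0,0,0,0,0,0,-1]]]'
python3 -m pendant '[[[0.2,0,0,0,0,0,-1],[0.2,0,0,0,0,0,-1],[0.2,0,0,0,0,0,-1],[0.2,0,0,0,0,0,-1],[0.2,0,0,0,0,0,-1],[0.2,0,0,0,0,0,-1],[0.2,0,0,0,0,0,-1],[0.2,0,0,0,0,0,-1]]]'; python3 tl.py .56 -.16 .045
```

```text
time_s: 80.0
tcp_pos: [0.5451, 0.0077, 0.0456]
eef_rot: [179.9, -0.9, -86.0]
contact_force: [0.2, 0.3, 0.8]
gripper_width: 0.0001
gripper_force: 0.0
time_s: 80.8
tcp_pos: [0.5472, -0.0245, 0.0459]
eef_rot: [179.9, -0.9, -86.0]
contact_force: [-0.1, 0.0, -0.6]
gripper_width: 0.0003
gripper_force: 0.0
at [ 0.5472 -0.0245  0.0459] [179.9  -0.9 -86. ] t 80.8
units [ 6.8  -0.17  0.15]
```

```bash
for i in 1 2; do
python3 -m pendant '[[[0.25,0,0,0,0,0,-1],[0.25,0,0,0,0,0,-1],[0.3,0,0,0,0,0,-1],[0.3,0,0,0,0,0,-1],[0.3,0,0,0,0,0,-1],[0.3,0,0,0,0,0,-1],[0.3,0,0,0,0,0,-1],[0.3,0,0,0,0,0,-1]]]' | egrep 'pos|force'; done
python3 -m pendant '[[[0.25,0,0,0,0,0,-1],[0.25,0,0,0,0,0,-1],[0.25,0,0,0,0,0,-1],[0.25,0,0,0,0,0,-1],[0.25,0,0,0,0,0,-1],[0.2,0,0,0,0,0,-1],[0.2,0,0,0,0,0,-1],[0.2,0,0,0,0,0,-1]]]' | egrep 'pos|force'
```

```text
tcp_pos: [0.5504, -0.0706, 0.0467]
contact_force: [0.8, 1.6, -1.3]
gripper_force: 0.9
tcp_pos: [0.5535, -0.1165, 0.0474]
contact_force: [0.9, 2.4, -1.2]
gripper_force: 0.9
tcp_pos: [0.556, -0.1531, 0.048]
contact_force: [-0.8, 1.4, -1.4]
gripper_force: 0.8
```

```bash

python3 -m pendant '[[[0.15,0,0,0,0,0,-1],[0.15,0,0,0,0,0,-1],[0.15,0,0,0,0,0,-1],[0.15,0,0,0,0,0,-1],[0.1,0,0,0,0,0,-1],[0.1,0,0,0,0,0,-1],[0.1,0,0,0,0,0,-1],[0.1,0,0,0,0,0,-1]]]' | egrep 'pos|force'
python3 -m pendant '[[[0.1,0,0,0,0,0,-1],[0.1,0,0,0,0,0,-1],[0.1,0,0,0,0,0,-1],[0.1,0,0,0,0,0,-1],[0.05,0,0,0,0,0,-1],[0.05,0,0,0,0,0,-1],[0,0,0,0,0,0,-1],[0,0,0,0,0,0,-1]]]' | egrep 'pos|force'
```

```text
tcp_pos: [0.5575, -0.1729, 0.0483]
contact_force: [0.7, 1.0, -1.2]
gripper_force: 0.8
tcp_pos: [0.5582, -0.1829, 0.0486]
contact_force: [0.8, -0.6, -0.2]
gripper_force: 0.0
```

```bash

python3 -m pendant '[[[0.05,0,0,0,0,0,-1],[0.05,0,0,0,0,0,-1],[0.05,0,0,0,0,0,-1],[0.05,0,0,0,0,0,-1],[0.05,0,0,0,0,0,-1],[0.05,0,0,0,0,0,-1],[0,0,0,0,0,0,-1],[0,0,0,0,0,0,-1]]]' | egrep 'pos|force'
```

```text
tcp_pos: [0.5583, -0.1847, 0.0486]
contact_force: [-4.5, 26.6, 7.9]
gripper_force: 13.7
```

Hit the end stop (26 N). Back off, raise and check.

```bash

python3 -m pendant '[[[-0.3,0,0,0,0,0,-1],[-0.4,0,0,0,0,0,-1],[-1,0,0,0,0,0,-1],[-1,0,-1,0,0,0,-1],[-1,0,-1,0,0,0,-1],[-1,0,-1,0,0,0,-1],[-1,0,-1,0,0,0,-1],[-1,0,-1,0,0,0,-1]]]' 
python3 -m pendant '[[[-1,0,-1,0,0,0,-1],[-1,0,-1,0,0,0,-1],[-1,0,-1,0,0,0,-1],[-1,0,-1,0,0,0,-1],[-1,0,0,0,0,0,-1],[-1,0,0,0,0,0,-1],[0,0,0,0,0,0,-1],[0,0,0,0,0,0,-1]]]' >/dev/null
python3 - <<'E'
from h import *
for n in("top","side"):
    c=cap(n);P=pts(c);cv2.imwrite(f"pics/end{n}.png",c["frame"])
    M=(np.abs(P[...,0]-.56)<.05)&(P[...,2]>.062)&(P[...,2]<.08)&(P[...,1]>-.24)&(P[...,1]<-.1);q=P[M];print("lug",len(q),cv2.minAreaRect((q[:,:2]*1000).astype(np.float32)))
    M=(np.hypot(P[...,0]-.41,P[...,1]-.34)<.08)&(P[...,2]>.022)&(P[...,2]<.07);print("sink",P[M].mean(0))
t=cv2.imread("pics/endtop.png");cv2.imwrite("pics/end.png",cv2.resize(t[90:290,370:560],(570,600)))
E
```

```text
time_s: 86.4
tcp_pos: [0.5491, -0.053, 0.1472]
eef_rot: [179.9, -0.9, -86.0]
contact_force: [0.8, 0.2, -0.2]
gripper_width: 0.0007
gripper_force: 0.0
lug 111 ((559.8203735351562, -214.90724182128906), (16.596817016601562, 37.34748077392578), 3.038745164871216)
sink [0.43633017 0.29714299 0.02545616]
lug 128 ((558.2539672851562, -213.2077178955078), (15.552042961120605, 39.895938873291016), 5.594698905944824)
sink [0.41057899 0.33883781 0.03574166]
```

View pics/end.png

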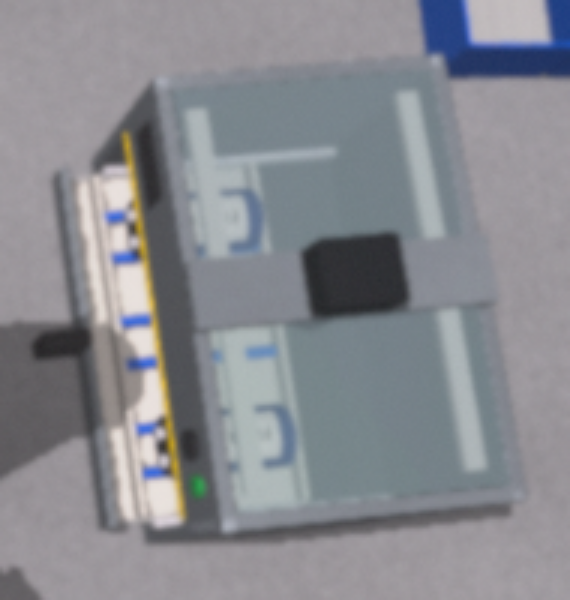

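```bash
python3 -c "
from plant import r
print(r.close_job())"
```

```text
the job is handed in; nothing more can be done
None
```

The job is handed in, with no verdict returned: the one heat sink present is in the carton, both capacitors present lie label up in cradles of their own, and the tray is pushed in to its stop, about 1.5 mm from home or less by camera.

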